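# Fetch a slumped rubber stamp from under a sprung dust hood and stand it in its set

## Robot

A 6-joint arm with a two-finger parallel gripper is mounted at the origin on a cart in front of the work surface, level with it; the furniture and walls round the work are solid. World frame = base frame: x ahead of the robot, y to its left, z up, the work surface at z = 0. Lengths are in mm, angles in degrees, forces in N, time in s.
With the tool pointing down it reaches from about 350 to 975 mm from the base axis. Payload 17.4 kg.
Tool frame: the origin (TCP) lies midway between the tips of the shut fingers; the grasp point (between the pads) lies robot.hold_point_z behind it (robot.hold_point_z is the distance from the TCP to the grasp point, in mm); z points along the fingers, y is the direction in which the jaws open and shut (so a half turn about z gives the same grasp; the last joint's range is limited). The gripper opens to 85 mm and grips with 20 to 120 N. Pads are 22 mm wide; open, the fingers measure 114 mm over their backs; the gripper's body (76 mm by 85 mm) begins 54 mm behind the grasp point. The pads swing forward as they close: fully open they stand 13 mm farther back than shut.
Start: joints at [-67.655, 6.646, 82.598, -0, 90.757, -2.166], TCP at [280.029, -614.179, 231.303] pointing down, gripper open.
Joint ranges: [-162.19, 162.19], [-47.58, 125.68], [4.15, 143.07], [-65.23, 245.23], [0.69, 171.88], [-170.13, 170.13]. Speed limits (degrees/s): [108.29, 108.29, 127.2, 180, 180, 180].

## Interface

Orientations are given as [roll, pitch, yaw] about the fixed x, y, z axes, in that order (R = Rz(yaw) Ry(pitch) Rx(roll)).
In Python, from workcell import robot gives the robot as it stands.
- The arm moves only by the shell command python3 -m creep 'ROWS' [FORCE]. ROWS is JSON, a list of rows, each an object of numbers: "dx", "dy", "dz": the shift along the tool's x, y, z in mm; "yaw": the turn about the tool's z in degrees; "jaw": the closure, from -1 (fully open) to 1 (shut). A call has 1 to 20 rows; each row shifts and turns the pose as measured when the row begins, along the tool's axes as they then stand; what a row does not reach is not made up. A row lasts 1/12 s, in which the tool goes at most 41.7 mm and 7.16 degrees, less where a joint would pass 70% of its speed; a pose out of reach is approached as far as the arm can. A call is refused whole if a number of a shift passes 41.7 or a number of a turn 7.16, either way. A call with a gripper value outside its range is refused whole. The fingers move at their own pace and stop on an object; FORCE is the grip in N (left out, the last holds). Time passes only in rows, so rows that do not move let the fingers close. It gives the time, the measured TCP pose, the force and the opening at its end, in the units of the state.
- robot.get_obs(): the state, without advancing time (a new reading comes with each control period).
- robot.read_camera(name): name is "scene" or "side" or "wrist"; returns a dict with "color" (480x640x3 uint8, blue, green, red), "range_z" (480x640 float32, mm along the optical axis (not along the pixel's ray), 0 where there is no reading), "camera_matrix" (3x3 intrinsics, pixels), "camera_from_world" (4x4, takes a point from world to camera coordinates). Camera axes: x right, y down, z forward; pixel columns grow to the right and rows downward; lengths in mm; the calibration is good to about 2 mm. A picture is of the moment at which its call begins.
- robot.hand_in(): hands the job in, once; it reports no verdict.
The state is a dict: "t": time; "joint_positions": joint angles; "qd": joint speeds; "joint_efforts": joint torques, N m; "eef_pos": TCP position; "tool_rot": TCP orientation; "ft_force": force on the tool from outside, world axes, zero at the start; "ft_torque": the same for the moment, N m; "grip_width": finger opening in mm.
Only numpy, scipy, OpenCV 4.12 (cv2) and the standard library are available. Lean on these libraries where they do the work, as an engineer would, in place of code of your own. Each camera call takes 0.05 s, during which the arm holds its last target.

## Task

Make up the set of rubber stamps for printing: swing the spring-closing clear hood of the dust box open to the right, keep it from shutting with your hand or wrist while you reach in behind it, and take out the stamp that has slumped over sideways. Stand it upright, rubber face up, on the floor of the wooden rail, in the gap between the single stamp at the rail's left and the pair to the right of the gap. Let the hood close fully again, and leave all the other stamps standing where they are.

Things in the scene. Friction and masses are not known exactly. Their poses are not given: they have to be found in the camera images.
- stamp_mid (a point): Centre of the stamp to fetch: plain wooden block with a thin red rubber face on top, 50 (its x) x 26 (its y) x 60 mm (its z, rubber at +z), 32 g. It starts in the farther half of the dust box, 37 to 53 mm behind the box's middle, tipped 20 degrees about the box's x: its top leans to the right (-y) on the right wall, its foot is against the left wall.
- stamp: The same stamp; origin at the centre of its underside, axes as stamp_mid. Its x lies along the box's x, so its faces at x = +-25 mm are upright: grip it 50 mm wide across them, in the upper half; 44 mm or more is free on either side. A hand holding it so can lean about x, in the box or at the rail, to set it upright.
- dust_box: Fixed plywood box, 270 (x) x 61 (y) x 73 mm, for one row of stamps; origin at the centre of its underside, -x its front (robot's side), +y its left. Walls 8 mm; inside 254 x 45 mm, floor top z = 6 mm. Walls 73 mm high, but the right one 65 mm. Another stamp stands in its nearer half. The hood covers the top and the right side.
- hood (a joint): Hood angle, rad: 0 shut, 2.1 at most, grows as its left edge swings up and to the right. L-bent 3 mm clear sheet, 274 mm along x, 130 g: side panel 54 mm up from the hinge, top panel 83 mm to the left (top face at z = 79 mm shut), pull lip on its left edge. A spring (0.15 N m shut, 0.25 at 2 rad) shuts it whenever nothing holds it; it leans on whatever stands behind it.
- hood_hinge (a point): Middle of the hood's hinge line, along the box's x, 22 mm above the table, 34.5 mm to the right of the box's centre.
- hood_lip (a point): Middle of the top of the pull lip, an aluminium strip 8 mm thick (y), 11 mm high, along the hood's left edge. Shut: top 86, underside 75 mm above the table, 44.5 mm left of the box's centre, 10 mm out from the left wall, open table below. Hook from the left, a little below it, and follow its arc round the hinge, up and then over to the right: about 3 N. Past 1.3 rad the mouth is clear.
- rail: Fixed wooden rail, 70 (x) x 250 (y) mm, a lane along y for stamps side by side; origin at the centre of its underside, +y its left. Floor top z = 8 mm; strips 20 mm high at x = +-27.5 to 35 mm leave a lane 55 mm wide. Stamps stand with their 50 mm side across it (their x along the rail's x), 26 mm along it. End stops 22 mm high at y = +-117 mm.
- stamp_left_mid (a point): Centre of the single stamp left of the gap (same 50 x 26 x 60 mm kind, loose, upright in the rail, centre 38 mm above the table). The gap runs from it to stamp_right, 42 to 62 mm face to face; its middle is midway between the two centres.
- stamp_right_mid (a point): Centre of the stamp right of the gap, same kind, loose, upright.
- stamp_end_mid (a point): Centre of the stamp to the right of stamp_right, same kind, loose, upright.
- stamp_box_mid (a point): Centre of a stamp of the same kind that stands upright, loose, in the nearer half of the dust box. It stays there.
Things that resemble listed ones, but are neither listed nor needed, are in the scene too. Leave any green or orange look-alike of the part that bears stamp_end_mid alone.

How it is judged:
By the outcome, as a careful person would: the job done as asked, in the order asked, and still so for the second after the job is handed in, with the robot touching nothing.
It also fails if it takes over 48 s, if anything falls off the work surface, if the arm or the gripper's body presses on something with over 40 N, if the wrist force passes 120 N, or if a joint passes its speed limit or range.

## Working session

There is one attempt and no reset: what is moved stays moved. The work goes in short steps, Python scripts to look and compute and a shell command to move; the robot and the scene stay as the last step left them, time stands still between calls to the robot, and variables do not carry over. Pictures are saved under pics/ and viewed, and the job is handed in when it is done.

```bash
ls; mkdir -p pics; python3 - <<'E'
from workcell import robot
import cv2
print(robot.get_obs(), robot.hold_point_z)
for n in ("scene","side","wrist"):
    c=robot.read_camera(n); cv2.imwrite(f"pics/a_{n}.png",c["color"]); print(n,c["camera_matrix"].tolist(),c["camera_from_world"].round(4).tolist())
E
```

```text
pics
{'t': 0.0, 'joint_positions': array([-6.76551459e+01,  6.67689517e+00,  8.26375596e+01, -5.83422565e-04,
        9.07555860e+01, -2.16405929e+00]), 'qd': array([ 0.02956513,  0.01423735, -0.03835839,  0.06804696,  0.04137411,
       -0.0182126 ]), 'joint_efforts': array([-3.53081205e-04, -7.31998014e+01, -6.32485056e+01, -2.87291914e-05,
        6.39701830e-03,  1.90637991e-05]), 'eef_pos': array([ 279.94757632, -613.99788526,  230.50990688]), 'tool_rot': array([-1.79929987e+02, -2.06184447e-03,  2.45089048e+01]), 'ft_force': array([ 0.06566369, -0.05303156,  0.36081629]), 'ft_torque': array([ 0.01829018, -0.01257599, -0.04920586]), 'grip_width': 85.10504508731846} 18.700000000000003
scene [[500.00966726207656, 0.0, 321.4430109633871], [0.0, 500.00966726207656, 242.6620011164001], [0.0, 0.0, 1.0]] [[0.6575, -0.7535, -0.0052, -331.4606], [-0.3202, -0.2732, -0.9071, 207.3926], [0.682, 0.5981, -0.4209, 969.5909], [0.0, 0.0, 0.0, 1.0]]
side [[496.7591917872343, 0.0, 316.7422916903325], [0.0, 496.7591917872343, 241.39236445360834], [0.0, 0.0, 1.0]] [[-0.9977, -0.0682, 0.0006, 479.378], [-0.038, 0.5493, -0.8347, 98.5501], [0.0566, -0.8328, -0.5507, 905.7258], [0.0, 0.0, 0.0, 1.0]]
wrist [[380.900378701824, 0.0, 323.56481691061464], [0.0, 380.900378701824, 244.34502224276287], [0.0, 0.0, 1.0]] [[0.4143, -0.9102, 0.0001, -673.6396], [-0.8646, -0.3935, 0.3125, -39.8958], [-0.2844, -0.1296, -0.9499, 380.1223], [0.0, 0.0, 0.0, 1.0]]
```

View pics/a_scene.png

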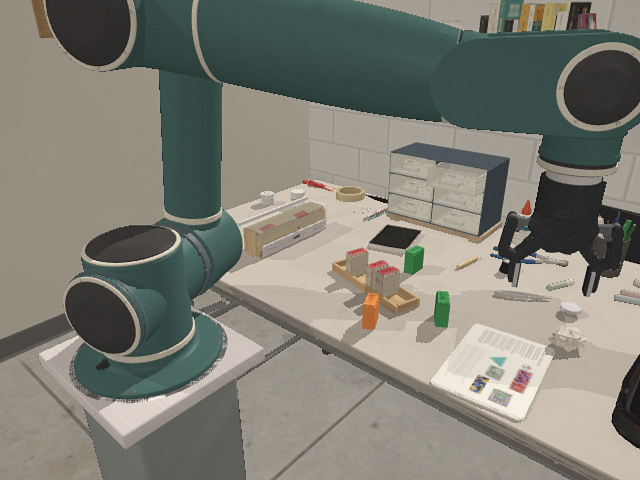

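View pics/a_side.png

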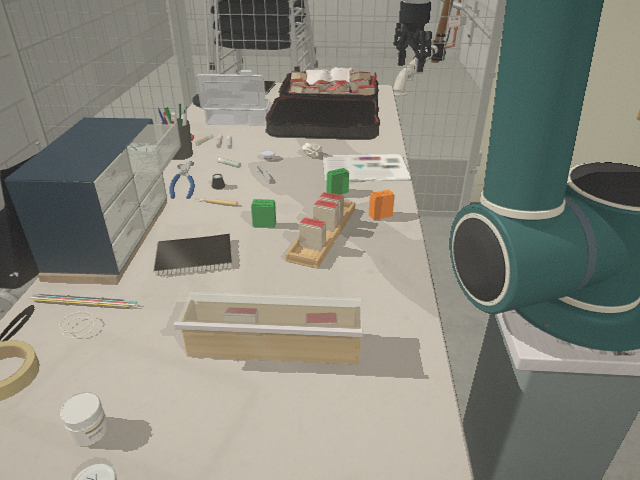

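View pics/a_wrist.png

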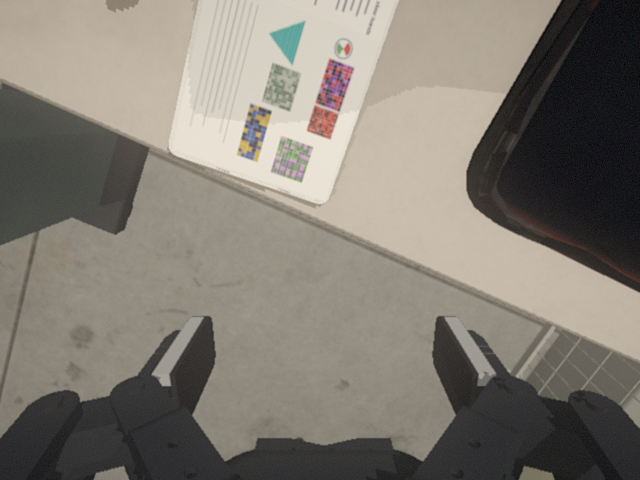

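The side view shows the dust box at about (270,330), with red faces at (240,315) and (322,318), and the rail at about (320,235). Orange (381,205) and green (263,213) and (338,181) blocks are look-alikes. Next I'll measure and take close crops.

```bash
cat > h.py <<'E'
import numpy as np, cv2
from workcell import robot
def ray(c,u,v):
    K=c["camera_matrix"];T=c["camera_from_world"];R=T[:3,:3];t=T[:3,3]
    o=-R.T@t; d=R.T@np.linalg.solve(K,[u,v,1.]); return o,d
def onz(c,u,v,z):
    o,d=ray(c,u,v); return (o+d*(z-o[2])/d[2]).round(1)
def dep(c,u,v):
    o,d=ray(c,u,v); return (o+d*float(c["range_z"][int(v),int(u)])).round(1)
def proj(c,p):
    T=c["camera_from_world"];q=T[:3,:3]@np.asarray(p,float)+T[:3,3];q=c["camera_matrix"]@q;return (q[:2]/q[2]).round(1)
def cloud(c):
    K=c["camera_matrix"];T=c["camera_from_world"];z=c["range_z"].astype(float)
    v,u=np.mgrid[0:480,0:640]; d=np.stack([(u-K[0,2])/K[0,0]*z,(v-K[1,2])/K[1,1]*z,z],-1)
    return (d-T[:3,3])@T[:3,:3]
def crop(c,x0,y0,x1,y1,s,name):
    cv2.imwrite(name,cv2.resize(c["color"][y0:y1,x0:x1],None,fx=s,fy=s,interpolation=cv2.INTER_CUBIC))
E
python3 - <<'E'
from h import *
s=robot.read_camera("side"); c=robot.read_camera("scene")
crop(s,160,270,380,380,3.5,"pics/b_box.png"); crop(s,260,180,400,280,5,"pics/b_rail.png"); crop(c,230,180,430,340,4,"pics/b_scene.png")
P=cloud(s)
for u,v in [(185,345),(270,345),(355,345),(240,315),(322,318),(313,222),(328,203),(333,196)]: print(u,v,dep(s,u,v))
print("orig",ray(s,0,0)[0],ray(c,0,0)[0])
# red masks
for n,cam in(("side",s),("scene",c)):
    b=cam["color"].astype(int); m=((b[...,2]>b[...,1]+50)&(b[...,2]>b[...,0]+40)&(abs(b[...,1]-b[...,0])<40)).astype(np.uint8)
    k,l,st,ce=cv2.connectedComponentsWithStats(m)
    Q=cloud(cam)
    for i in range(1,k):
        if st[i,4]>8: print(n,st[i],ce[i].round(1),np.median(Q[l==i],0).round(1), onz(cam,*ce[i],68))
E
```

```text
185 345 [671.  195.8  24.7]
270 345 [538.8 193.   31. ]
355 345 [409.7 192.9  39.8]
240 315 [583.9 179.7  77.1]
322 318 [460.6 177.4  76.7]
313 222 [ 495.9 -115.5   65.9]
328 203 [ 470.  -200.3   63.3]
333 196 [ 460.6 -229.3   65.2]
orig [430.76673498 732.84374537 580.71903048] [-376.9684086 -772.9495536  594.4981588]
side [358  74  18  14  74] [368.9  83.5] [  361.2 -1062.3    70.1] [  365.8 -1090.9    68. ]
side [291  78  12   4  32] [296.3  79.8] [  635.8 -1141.7    62. ] [  632.7 -1119.3    68. ]
side [351  79  11   3  12] [356.2  80.4] [  414.4 -1127.1    68.7] [  411.7 -1127.3    68. ]
side [316  81  13   2  23] [321.8  81.6] [  539.3 -1137.5    58.3] [  537.5 -1103.4    68. ]
side [327  80  21  11  89] [337.1  84.5] [  482.2 -1099.     58.8] [  480.2 -1070.     68. ]
side [293  85  10   2  10] [297.5  85.3] [  623.7 -1064.8    63.2] [  621.3 -1050.     68. ]
side [305  86  14   3  24] [311.6  87.2] [  569.2 -1052.5    61.9] [  569.1 -1030.7    68. ]
side [320  90   6   2  10] [322.1  90.6] [  536.7 -1112.     32.7] [ 529.7 -992.4   68. ]
side [342  90  16   4  23] [350.9  92.3
[... 1066 characters left out ...]
 ]
scene [303 180  29  11 116] [315.2 184.1] [934.  409.8  14.6] [813.7 297.4  68. ]
scene [522 200  10  15  98] [526.5 208.4] [ 938.4 -356.9  105.3] [1043.1 -324.    68. ]
scene [347 248  20   7  76] [356.7 251. ] [ 496.9 -120.5   67.4] [ 495.4 -121.    68. ]
scene [368 260  20   8  88] [377.3 263.8] [ 472.9 -197.    67.3] [ 472.9 -197.7   68. ]
scene [378 266  21   9  92] [387.7 270.1] [ 463.5 -232.7   67.6] [ 462.6 -233.    68. ]
scene [517 371   5   3  11] [519.3 372.1] [ 391.5 -567.7    6.7] [ 310.9 -589.5   68. ]
scene [524 372   8   4  17] [527.4 373.4] [ 397.8 -580.7    6.1] [ 316.3 -600.5   68. ]
scene [509 380  18  13 112] [518.2 386.2] [ 352.9 -581.7    6.2] [ 277.1 -601.1   68. ]
```

View pics/b_box.png

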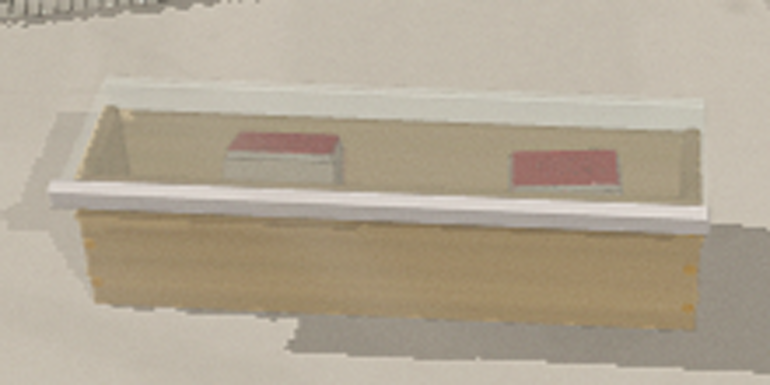

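View pics/b_rail.png

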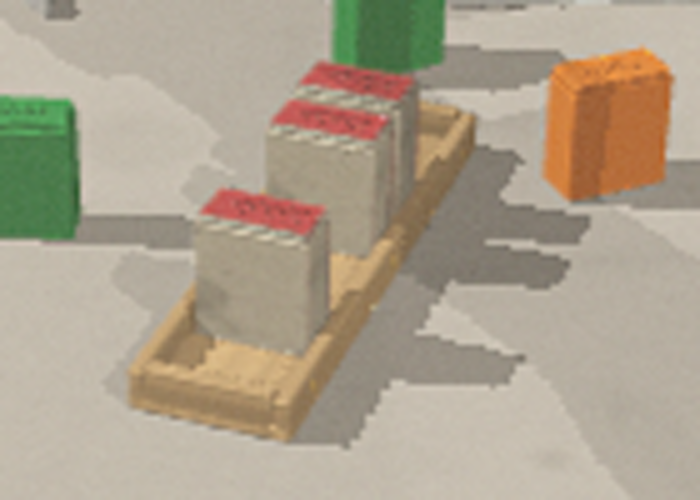

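View pics/b_scene.png

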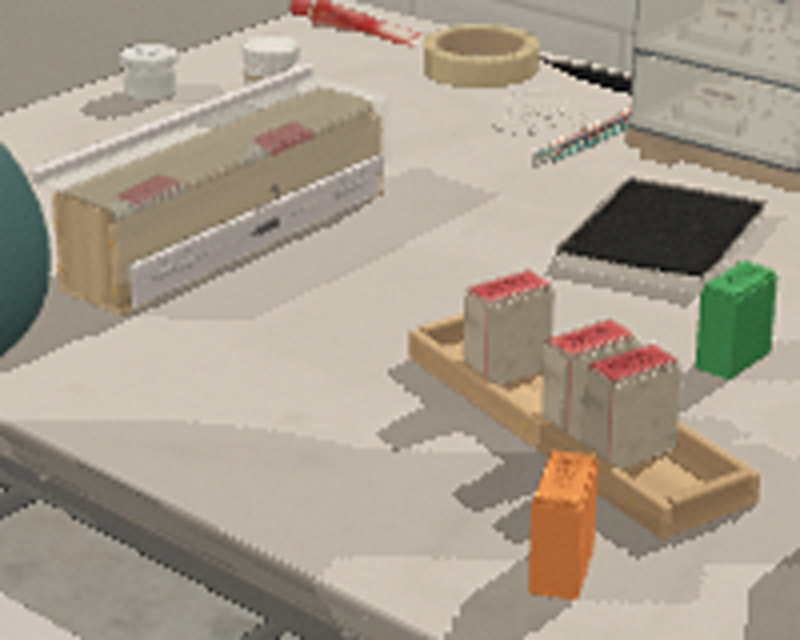

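Candidates for the target, in side-view pixels:
- (241,315): red top in the far half of the box, with its broad left face visible, so it is tilted. This is the slumped one.
- (322,318): red top in the near half, upright. It stays.
- (312,222), (326,203) and (331,196): the rail stamps.
- Green and orange blocks: decoys.

I choose (241,315), and the crop confirms it. Now I'll measure the box's pose.

```bash
python3 - <<'E'
from h import *
s=robot.read_camera("side"); c=robot.read_camera("scene")
P=cloud(s)
# lip: white ridge: points with z 82..90 in the region
reg=np.zeros((480,640),bool); reg[285:370,165:375]=True
z=P[...,2]
for lo,hi,n in((81,90,"lip"),(68,79,"walls/hood")):
    m=reg&(z>lo)&(z<hi); q=P[m]; print(n,m.sum(),np.percentile(q,[2,50,98],axis=0).round(1).tolist())
m=reg&(z>10)&(z<65)&(P[...,1]>170); q=P[m]
A=np.polyfit(q[:,0],q[:,1],1); print("left face y=ax+b",A, np.degrees(np.arctan(A[0])), np.percentile(q[:,0],[0.5,99.5]))
print("corners z0", onz(s,187.1,356.6,0), onz(s,358.6,363.7,0))
# lip top outer edge ends from crop px
for u,v,zz in((50,183,86),(708,207,86),(50,203,75),(708,232,75)): print(onz(s,160+u/3.5,270+v/3.5,zz))
for u,v in((52,205),(112,234),(128,308)): # scene front face: (left-top, right-top, right-bottom)
    pass
C=cloud(c)
rg=np.zeros((480,640),bool); rg[195:260,235:335]=True
m=rg&(C[...,2]>25)&(C[...,2]<60)&(C[...,0]>300)&(C[...,0]<720)&(C[...,1]>50)&(C[...,1]<190)
q=C[m]; print(len(q),np.percentile(q,[2,50,98],axis=0).round(1).tolist())
f=c["color"]; 
# red patches of box, via loose mask in side
b=s["color"].astype(int); m=((b[...,2]>b[...,1]+35)&(b[...,2]>b[...,0]+25)&reg).astype(np.uint8)
k,l,st,ce=cv2.connectedComponentsWithStats(m)
for i in range(1,k):
    if st[i,4]>40: print(st[i],ce[i],onz(s,*ce[i],66.5), P[l==i].mean(0).round(1))
E
```

```text
lip 934 [[407.2, 204.2, 81.2], [532.8, 209.8, 83.6], [669.3, 213.5, 85.5]]
walls/hood 5783 [[407.0, 129.6, 75.1], [537.0, 167.7, 77.2], [669.8, 212.3, 78.7]]
left face y=ax+b [8.57325199e-03 1.89116291e+02] 0.49119912133605226 [404.8514731  671.36046316]
corners z0 [671.1 196.4   0. ] [402.5 192.7   0. ]
[673.2 211.4  86. ]
[401.3 207.   86. ]
[674.8 211.8  75. ]
[400.7 210.   75. ]
1006 [[402.3, 120.8, 25.7], [496.0, 126.1, 42.1], [669.9, 183.5, 59.3]]
[232 308  24   6  93] [244.68817204 310.23655914] [582.  156.6  66.5] [578.9 168.6  77.2]
[307 313  29  10 270] [320.8037037  317.43333333] [463.1 164.9  66.5] [462.2 178.8  79.1]
```

Box: centre about (537,163), yaw about +0.7°, lip outer face at y≈212. Slumped stamp at x≈582. The wrist can only yaw, so I'll lay the jaws along the box's x and push the lip open with the sides of both fingers. First I'll turn to yaw ≈ 90.7°.

```bash
python3 -m creep '[{"yaw":-7,"jaw":-1},{"yaw":-7},{"yaw":-7}]'; python3 - <<'E'
from h import *
s=robot.read_camera("side")
print(dep(s,83,405),dep(s,95,478),dep(s,15,360))
E
```

```text
[761.4 333.8  49. ] [708.9 422.   35.5] [938.8 219.6  -2.6]validation failed for argument at $[0]...
```

```bash
python3 -m creep '[{"dx":0,"dy":0,"dz":0,"yaw":-7,"jaw":-1},{"dx":0,"dy":0,"dz":0,"yaw":-7,"jaw":-1}]'
```

```text
t: 0.57
eef_pos: [280.0, -614.2, 231.2]
tool_rot: [-180.0, -0.0, 38.7]
ft_force: [0.1, -0.2, 0.2]
grip_width: 85.4
```

```bash
python3 -m creep '[{"dx":0,"dy":0,"dz":0,"yaw":-7,"jaw":-1},{"dx":0,"dy":0,"dz":0,"yaw":-7,"jaw":-1},{"dx":0,"dy":0,"dz":0,"yaw":-7,"jaw":-1},{"dx":0,"dy":0,"dz":0,"yaw":-7,"jaw":-1},{"dx":0,"dy":0,"dz":0,"yaw":-7,"jaw":-1},{"dx":0,"dy":0,"dz":0,"yaw":-7,"jaw":-1},{"dx":0,"dy":0,"dz":0,"yaw":-7,"jaw":-1},{"dx":0,"dy":0,"dz":0,"yaw":-3,"jaw":-1},{"dx":38,"dy":14,"dz":0,"yaw":0,"jaw":-1},{"dx":38,"dy":14,"dz":0,"yaw":0,"jaw":-1},{"dx":38,"dy":14,"dz":0,"yaw":0,"jaw":-1},{"dx":38,"dy":14,"dz":0,"yaw":0,"jaw":-1},{"dx":38,"dy":14,"dz":0,"yaw":0,"jaw":-1},{"dx":38,"dy":14,"dz":0,"yaw":0,"jaw":-1},{"dx":38,"dy":14,"dz":0,"yaw":0,"jaw":-1},{"dx":38,"dy":14,"dz":0,"yaw":0,"jaw":-1},{"dx":38,"dy":14,"dz":0,"yaw":0,"jaw":-1},{"dx":38,"dy":14,"dz":0,"yaw":0,"jaw":-1}]'
```

```text
t: 2.07
eef_pos: [402.5, -221.1, 228.3]
tool_rot: [-180.0, -0.1, 92.0]
ft_force: [0.7, -0.1, 0.6]
grip_width: 85.5
```

```bash
python3 -m creep '[{"dx":37,"dy":15,"dz":0,"yaw":0,"jaw":-1},{"dx":37,"dy":15,"dz":0,"yaw":0,"jaw":-1},{"dx":37,"dy":15,"dz":0,"yaw":0,"jaw":-1},{"dx":37,"dy":15,"dz":0,"yaw":0,"jaw":-1},{"dx":37,"dy":15,"dz":0,"yaw":0,"jaw":-1},{"dx":37,"dy":15,"dz":0,"yaw":0,"jaw":-1},{"dx":37,"dy":15,"dz":0,"yaw":0,"jaw":-1},{"dx":37,"dy":15,"dz":0,"yaw":0,"jaw":-1},{"dx":37,"dy":15,"dz":0,"yaw":0,"jaw":-1},{"dx":37,"dy":15,"dz":0,"yaw":0,"jaw":-1},{"dx":37,"dy":15,"dz":0,"yaw":0,"jaw":-1},{"dx":37,"dy":15,"dz":0,"yaw":0,"jaw":-1},{"dx":30,"dy":10,"dz":0,"yaw":0,"jaw":-1},{"dx":0,"dy":0,"dz":0,"yaw":0,"jaw":-1}]'
```

```text
t: 3.23
eef_pos: [576.8, 289.4, 232.1]
tool_rot: [179.5, -0.1, 92.3]
ft_force: [0.2, 0.6, 0.4]
grip_width: 85.3
```

```bash
python3 -m creep '[{"dx":-20,"dy":5,"dz":30,"yaw":1.6,"jaw":-1},{"dx":0,"dy":0,"dz":0,"yaw":0,"jaw":-1}]'; python3 - <<'E'
from h import *
for n in("wrist","side"):
    c=robot.read_camera(n); cv2.imwrite(f"pics/c_{n}.png",c["color"])
print(c and robot.get_obs()["eef_pos"])
E
```

```text
t: 3.4
eef_pos: [583.1, 272.3, 200.9]
tool_rot: [179.5, -0.1, 90.9]
ft_force: [0.0, -0.8, -1.9]
grip_width: 85.5
[583.82165648 273.70193652 206.67273254]
```

View pics/c_wrist.png

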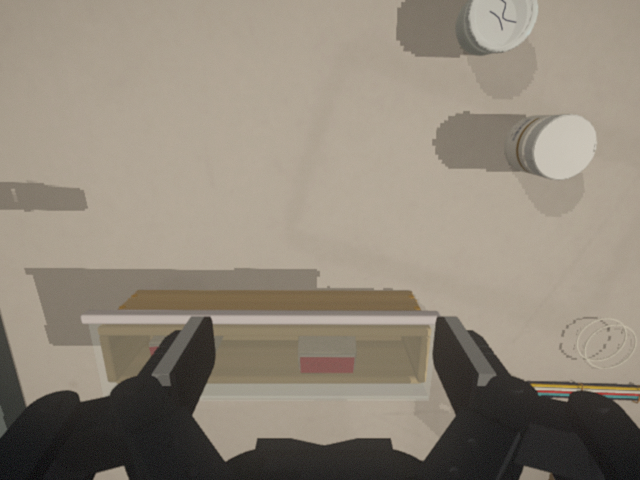

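View pics/c_side.png

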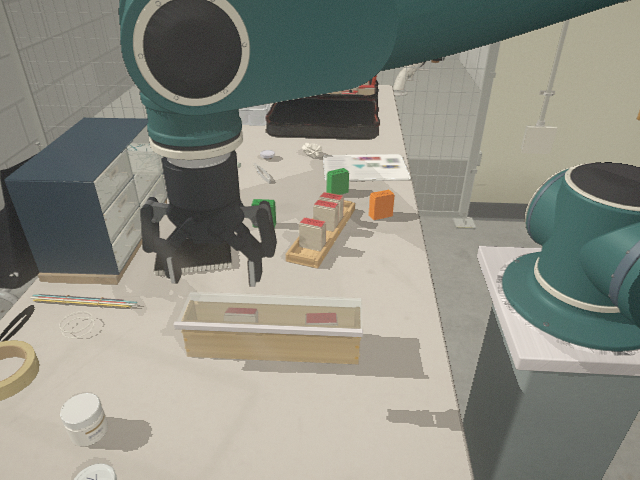

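```bash
python3 - <<'E'
from h import *
s=robot.read_camera("side"); w=robot.read_camera("wrist")
o=robot.get_obs(); p=o["eef_pos"]; print(p,o["tool_rot"])
for dx in(-50,50):
  for dz in(0,13,26,73): print(dx,dz,proj(s,p+[dx,0,dz]))
crop(s,130,140,290,300,5,"pics/d.png")
print(ray(w,0,0)[0]-p)
# box features in wrist: lip corners, red centre
P=cloud(w)
b=w["color"].astype(int); m=((b[...,2]>b[...,1]+35)&(b[...,2]>b[...,0]+25)).astype(np.uint8)
k,l,st,ce=cv2.connectedComponentsWithStats(m)
for i in range(1,k):
    if st[i,4]>40: print(st[i],ce[i],onz(w,*ce[i],66.5))
for u,v,z in((82,316,86),(438,316,86),(82,322,75),(438,322,75),(120,308,0),(424,308,0),(135,291,0),(413,291,0)): print(u,v,onz(w,u,v,z))
m=(P[...,2]>79)&(P[...,2]<92)&(P[...,1]>190); print(m.sum(),np.percentile(P[m],[1,50,99],axis=0).round(1).tolist())
E
```

```text
[584.10074161 273.82979235 208.16136706] [179.06333147  -0.31044531  90.96824842]
-50 0 [256.4 287.4]
-50 13 [255.7 278.7]
-50 26 [255.  269.9]
-50 73 [252.1 236. ]
50 0 [174.3 283.8]
50 13 [172.5 275.2]
50 26 [170.8 266.4]
50 73 [164.  232.6]
[ -3.91182987  80.66938229 142.96056325]
[299 355  52  15 769] [324.27698309 361.96879064] [588.5 154.4  66.5]
[534 387 106   6 251] [585.55378486 389.6812749 ] [826.4 126.2  66.5]
82 316 [400.5 208.5  86. ]
438 316 [676.4 210.6  86. ]
82 322 [392.1 197.   75. ]
438 322 [681.  199.1  75. ]
120 308 [382.  170.5  -0. ]
424 308 [692.1 173.   -0. ]
135 291 [399.6 189.6   0. ]
413 291 [679.  192.1   0. ]
7192 [[404.1, 190.3, 79.1], [546.4, 206.4, 83.0], [671.7, 212.6, 87.6]]
```

View pics/d.png

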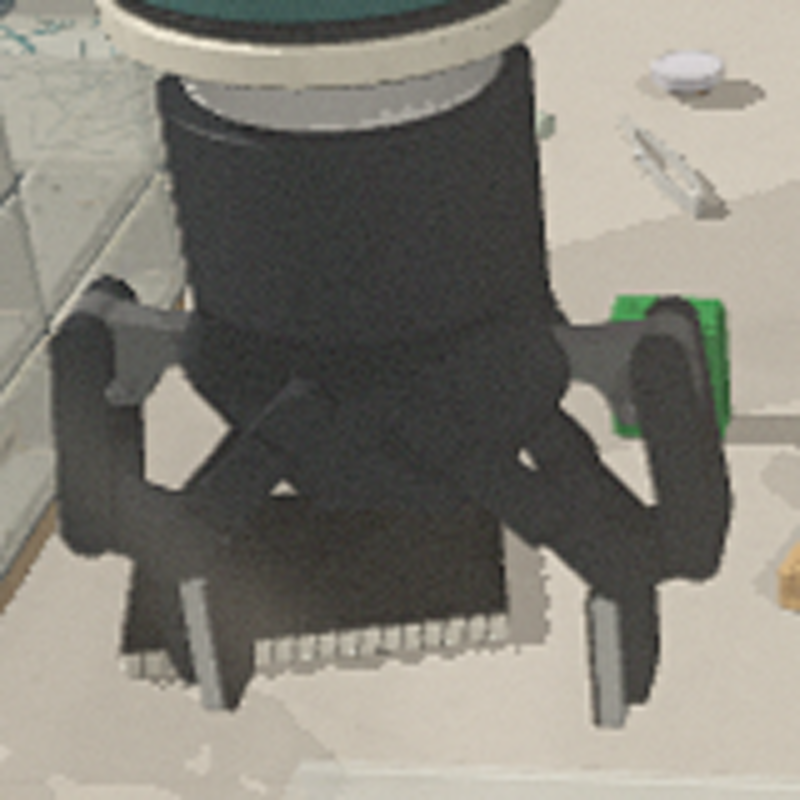

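```bash
python3 -m creep '[{"dx":-5,"dy":0,"dz":35,"yaw":0,"jaw":-1},{"dx":-5,"dy":0,"dz":35,"yaw":0,"jaw":-1},{"dx":-5,"dy":0,"dz":35,"yaw":0,"jaw":-1},{"dx":-5,"dy":0,"dz":30,"yaw":0,"jaw":-1},{"dx":-5,"dy":1,"dz":15,"yaw":0,"jaw":-1},{"dx":0,"dy":0,"dz":0,"yaw":0,"jaw":-1}]'; python3 - <<'E'
from h import *
for i in range(2):
  s=robot.read_camera("side"); o=robot.get_obs(); print(o["eef_pos"],o["tool_rot"],o["qd"].round(2))
crop(s,120,150,400,400,2.8,"pics/e.png")
E
```

```text
t: 4.1
eef_pos: [591.6, 250.5, 63.3]
tool_rot: [178.2, -0.7, 91.0]
ft_force: [-0.1, -0.0, -0.9]
grip_width: 85.4
[591.99424511 250.99386811  65.05788129] [178.14457096  -0.69546257  91.01759727] [ 0.52 -1.52 -2.39  0.08  1.36  0.33]
[592.66747267 251.57572639  66.7776229 ] [178.02867182  -0.74287706  91.02984027] [ 0.45 -1.04 -1.73 -0.05  0.28  0.19]
```

View pics/e.png

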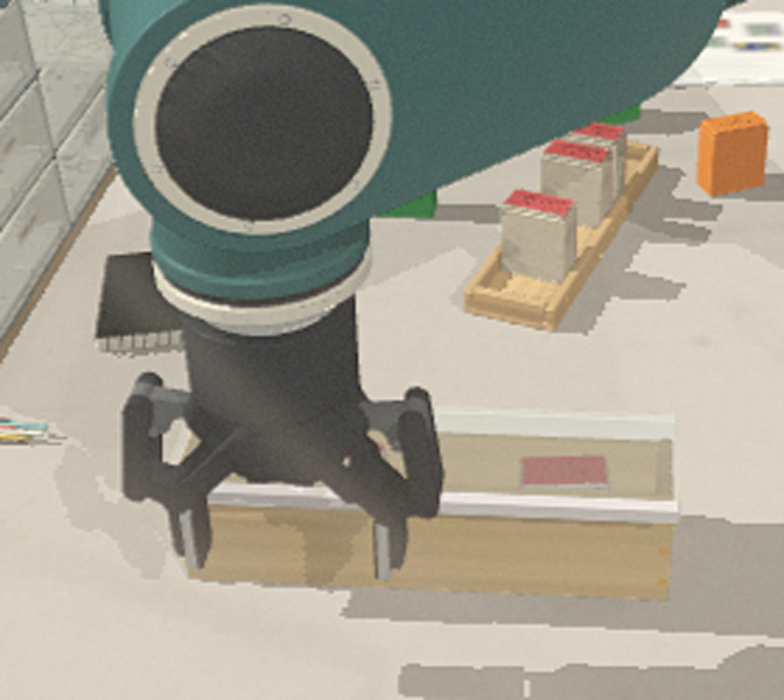

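```bash
python3 -m creep '[{"dx":0,"dy":0,"dz":0,"yaw":0,"jaw":-1}]';python3 -m creep '[{"dx":-3,"dy":-4,"dz":8,"yaw":0,"jaw":-1},{"dx":0,"dy":0,"dz":0,"yaw":0,"jaw":-1}]';python3 -m creep '[{"dx":0,"dy":0,"dz":0,"yaw":0,"jaw":-1}]'
```

```text
t: 4.28
eef_pos: [593.4, 252.0, 68.9]
tool_rot: [177.9, -0.8, 91.0]
ft_force: [0.2, -0.5, -0.4]
grip_width: 85.4
t: 4.45
eef_pos: [590.8, 250.0, 64.1]
tool_rot: [177.6, -0.9, 91.1]
ft_force: [-0.1, -0.5, -0.1]
grip_width: 85.3
t: 4.53
eef_pos: [591.2, 250.3, 65.3]
tool_rot: [177.5, -0.9, 91.1]
ft_force: [0.0, 0.2, 0.4]
grip_width: 85.3
```

```bash
python3 -m creep '[{"dx":0,"dy":0,"dz":0,"yaw":0,"jaw":-1}]';python3 -m creep '[{"dx":0,"dy":0,"dz":0,"yaw":0,"jaw":-1},{"dx":0,"dy":0,"dz":0,"yaw":0,"jaw":-1}]';python3 -m creep '[{"dx":0,"dy":0,"dz":0,"yaw":0,"jaw":-1},{"dx":0,"dy":0,"dz":0,"yaw":0,"jaw":-1}]'
```

```text
t: 4.62
eef_pos: [591.3, 250.4, 65.9]
tool_rot: [177.5, -0.9, 91.1]
ft_force: [0.1, -0.1, 0.3]
grip_width: 85.5
t: 4.78
eef_pos: [591.6, 250.7, 66.9]
tool_rot: [177.4, -1.0, 91.1]
ft_force: [-0.9, -0.1, -0.0]
grip_width: 85.8
t: 4.95
eef_pos: [591.7, 250.8, 67.2]
tool_rot: [177.4, -1.0, 91.1]
ft_force: [0.6, 1.2, -0.4]
grip_width: 85.2
```

```bash
python3 -m creep '[{"dx":-8,"dy":-3,"dz":7,"yaw":0,"jaw":-1},{"dx":-8,"dy":-3,"dz":7,"yaw":0,"jaw":-1},{"dx":-6,"dy":-3,"dz":7,"yaw":0,"jaw":-1},{"dx":0,"dy":0,"dz":3,"yaw":0,"jaw":-1}]'
```

```text
t: 5.28
eef_pos: [583.4, 226.9, 40.2]
tool_rot: [177.4, -1.0, 91.1]
ft_force: [0.9, 0.8, -0.6]
grip_width: 85.4
```

```bash
python3 -m creep '[{"dx":-7,"dy":0,"dz":-4,"yaw":0,"jaw":-1},{"dx":-6,"dy":0,"dz":-9,"yaw":0,"jaw":-1},{"dx":-6,"dy":0,"dz":-9,"yaw":0,"jaw":-1}]'; python3 -m creep '[{"dx":-7,"dy":0,"dz":-6,"yaw":0,"jaw":-1},{"dx":-7,"dy":0,"dz":-5,"yaw":0,"jaw":-1},{"dx":-7,"dy":0,"dz":-5,"yaw":0,"jaw":-1}]'; python3 - <<'E'
from h import *
s=robot.read_camera("side"); o=robot.get_obs(); print(o["eef_pos"],o["tool_rot"],o["ft_force"])
crop(s,120,150,400,400,2.8,"pics/f.png")
E
```

```text
t: 5.53
eef_pos: [582.0, 208.6, 60.7]
tool_rot: [177.5, -1.3, 91.1]
ft_force: [0.8, 1.8, -2.3]
grip_width: 85.3
t: 5.78
eef_pos: [582.0, 185.6, 78.5]
tool_rot: [177.4, -1.3, 91.1]
ft_force: [-0.4, 1.5, -1.5]
grip_width: 85.4
[582.31539253 184.60723526  79.55236902] [177.34659896  -1.30271811  91.06382907] [0.33869473 1.25614958 1.79554215]
```

View pics/f.png

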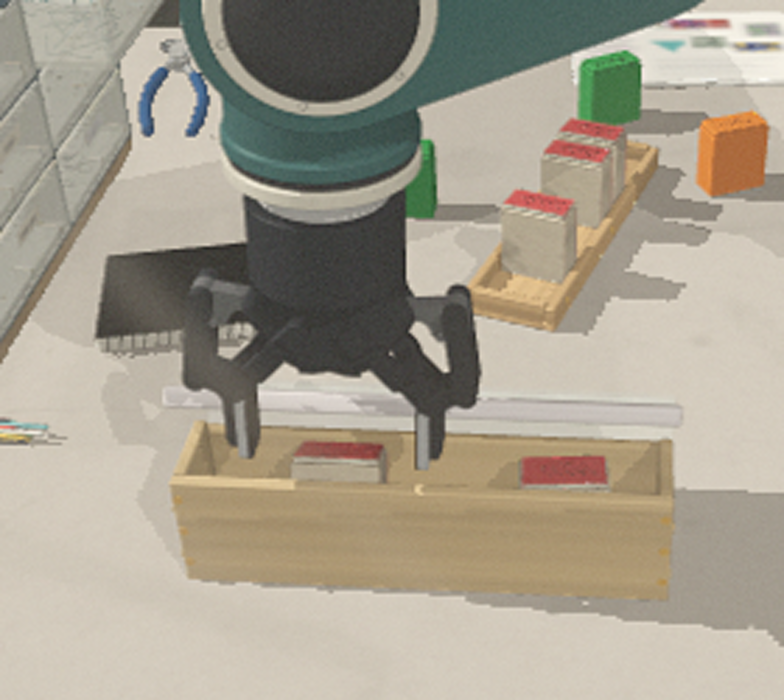

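The hood is lifting and leaning on both fingers at about 2 N. The slumped stamp is at crop (338,460), between the fingers. I'll keep swinging it past 1.3 rad.

```bash
python3 -m creep '[{"dx":-8,"dy":0,"dz":-4,"yaw":0,"jaw":-1},{"dx":-8,"dy":0,"dz":-3,"yaw":0,"jaw":-1},{"dx":-8,"dy":0,"dz":-2,"yaw":0,"jaw":-1},{"dx":-8,"dy":0,"dz":-1,"yaw":0,"jaw":-1},{"dx":-8,"dy":0,"dz":0,"yaw":0,"jaw":-1},{"dx":-8,"dy":0,"dz":0,"yaw":0,"jaw":-1},{"dx":-8,"dy":0,"dz":1,"yaw":0,"jaw":-1},{"dx":-8,"dy":0,"dz":2,"yaw":0,"jaw":-1},{"dx":-8,"dy":0,"dz":3,"yaw":0,"jaw":-1},{"dx":-8,"dy":0,"dz":3,"yaw":0,"jaw":-1}]'; python3 - <<'E'
from h import *
s=robot.read_camera("side"); o=robot.get_obs(); print(o["eef_pos"],o["tool_rot"],o["ft_force"])
crop(s,120,150,400,400,2.8,"pics/g.png")
c=robot.read_camera("scene"); crop(c,210,120,400,280,4,"pics/g2.png")
w=robot.read_camera("wrist"); cv2.imwrite("pics/g3.png",w["color"])
b=s["color"].astype(int); m=((b[...,2]>b[...,1]+50)&(b[...,2]>b[...,0]+40)).astype(np.uint8); m[:285]=0
k,l,st,ce=cv2.connectedComponentsWithStats(m)
P=cloud(s)
for i in range(1,k):
    if st[i,4]>40: print(st[i],ce[i],onz(s,*ce[i],66.5),P[l==i].mean(0).round(1))
E
```

```text
t: 6.67
eef_pos: [583.3, 96.5, 78.6]
tool_rot: [177.4, -1.3, 91.0]
ft_force: [-1.1, 3.0, -0.3]
grip_width: 85.2
[583.09600893  95.36315277  77.70361149] [177.44141291  -1.26861212  91.00781326] [ 0.06702302  0.00982481 -1.0236771 ]
[225 308  32   6 162] [241.36419753 310.30246914] [587.1 157.1  66.5] [586.5 158.9  68.1]
[306 313  31  10 302] [320.70198675 317.5397351 ] [463.2 165.2  66.5] [463.1 167.7  68.8]
```

View pics/g.png

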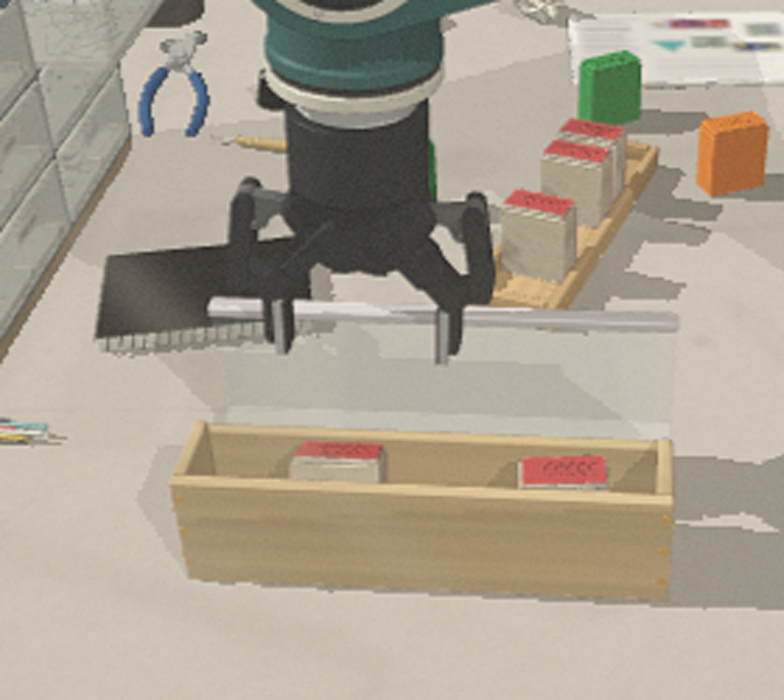

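View pics/g2.png

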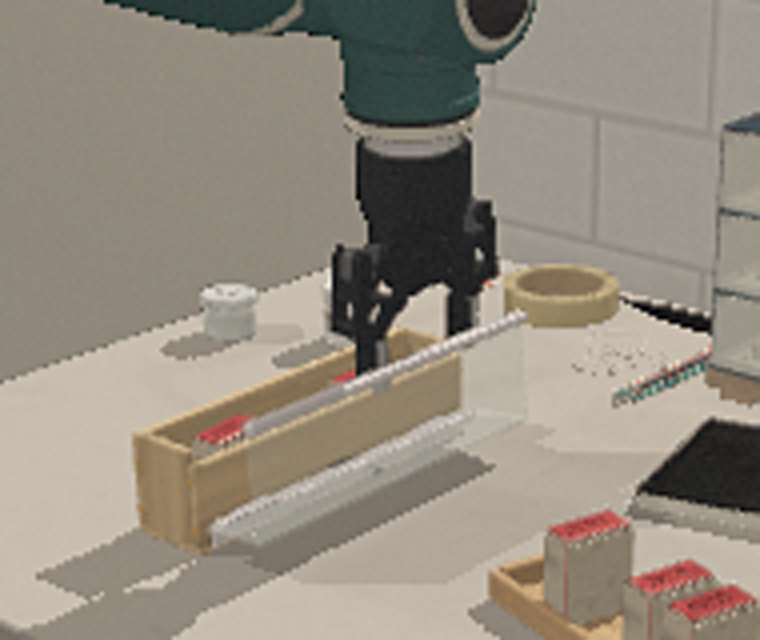

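View pics/g3.png

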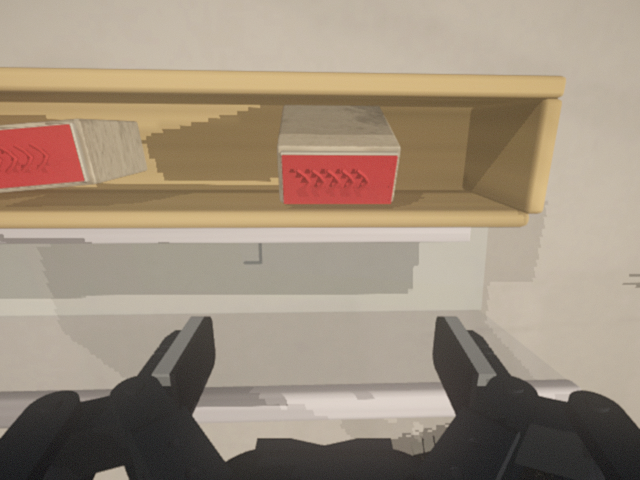

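```bash
python3 - <<'E'
from h import *
w=robot.read_camera("wrist"); o=robot.get_obs(); print(o["eef_pos"])
for u,v,z in((280,153,71.3),(398,153,71.3),(282,205,62.4),(395,205,62.4)): print(onz(w,u,v,z), dep(w,u+ (6 if u<300 else -6),v-3 if v>180 else v+4))
# walls: left inner top edge z73, right wall inner top z65, right outer, far end inner
for u,v,z in((300,92,73),(300,72,73),(440,190,65),(440,212,65),(440,226,65),(545,212,65),(565,80,73)): print(u,v,onz(w,u,v,z))
# lip and panel depth
for u,v in((320,388),(320,400),(320,412),(320,232),(230,390),(410,390)): print(u,v,dep(w,u,v))
E
```

```text
[583.31721036  97.25782336  78.81259248]
[565.4 165.6  71.3] [567.7 164.1  71.3]
[611.5 166.1  71.3] [609.3 164.6  71.2]
[565.3 143.4  62.4] [567.9 145.   63.8]
[613.9 143.7  62.4] [610.9 145.3  64. ]
300 92 [573.2 187.6  73. ]
300 72 [573.2 194.3  73. ]
440 190 [632.  150.8  65. ]
440 212 [633.  141.3  65. ]
440 226 [633.7 135.1  65. ]
545 212 [679.4 141.6  65. ]
565 80 [672.3 193.7  73. ]
320 388 [580.7  84.4 105.7]
320 400 [580.5  84.2 111.9]
320 412 [580.5  79.4 112.2]
320 232 [583.1 121.5  25. ]
230 390 [548.5  85.  106.8]
410 390 [612.9  85.5 109.1]
```

```bash
python3 -m creep '[{"dx":8,"dy":1,"dz":0,"yaw":0,"jaw":-1},{"dx":8,"dy":1,"dz":0,"yaw":0,"jaw":-1},{"dx":8,"dy":1,"dz":0,"yaw":0,"jaw":-1},{"dx":8,"dy":1,"dz":0,"yaw":0,"jaw":-1},{"dx":8,"dy":1,"dz":0,"yaw":0,"jaw":-1},{"dx":8,"dy":0,"dz":2,"yaw":0,"jaw":-1},{"dx":7,"dy":0,"dz":2,"yaw":0,"jaw":-1},{"dx":4,"dy":0,"dz":3,"yaw":0,"jaw":-1}]';python3 -m creep '[{"dx":0,"dy":0,"dz":3,"yaw":0,"jaw":-1},{"dx":0,"dy":0,"dz":0,"yaw":0,"jaw":-1}]'; python3 - <<'E'
from h import *
s=robot.read_camera("side"); o=robot.get_obs(); print(o["eef_pos"],o["tool_rot"],o["ft_force"])
crop(s,120,150,400,400,2.8,"pics/i.png")
c=robot.read_camera("scene"); crop(c,230,120,380,270,5,"pics/i2.png")
w=robot.read_camera("wrist"); cv2.imwrite("pics/i3.png",w["color"])
E
```

```text
t: 7.53
eef_pos: [588.5, 165.1, 74.5]
tool_rot: [177.3, -1.4, 91.1]
ft_force: [-0.6, 2.8, 0.8]
grip_width: 85.3
t: 7.7
eef_pos: [588.4, 166.7, 70.4]
tool_rot: [177.3, -1.4, 91.2]
ft_force: [1.5, 2.3, 0.9]
grip_width: 85.4
[588.42654497 166.57426494  70.58790368] [177.30130974  -1.36036338  91.21723738] [ 0.49391615  1.94674014 -0.40198133]
```

View pics/i.png

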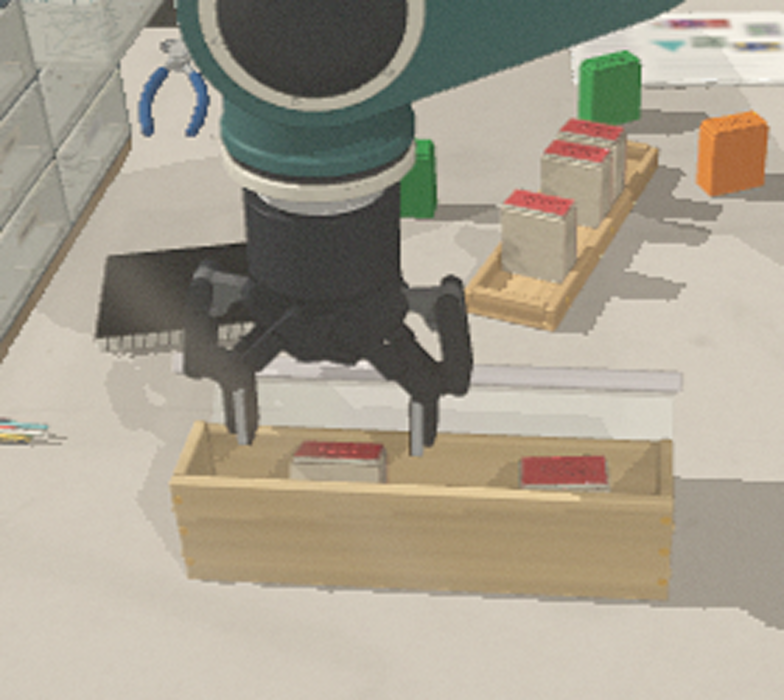

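View pics/i2.png

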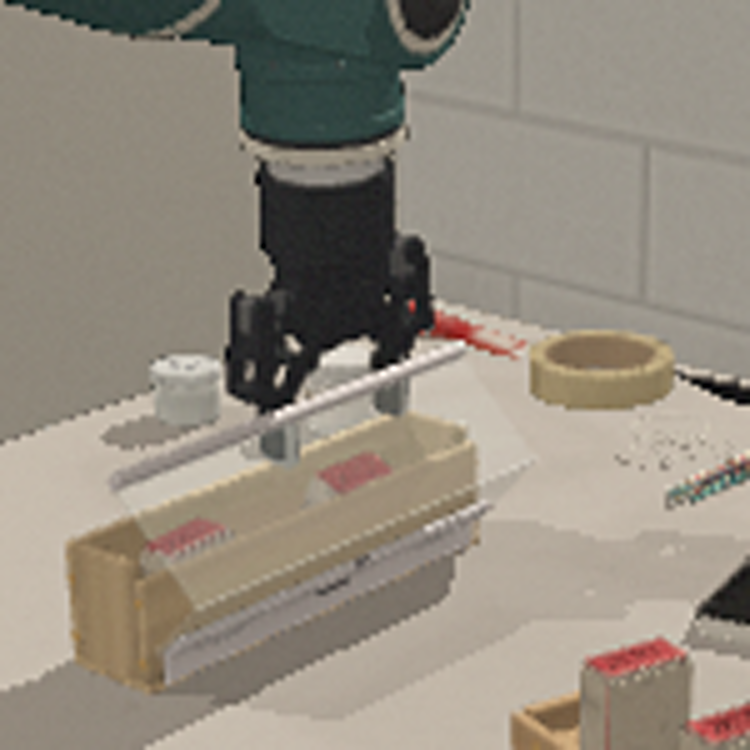

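View pics/i3.png

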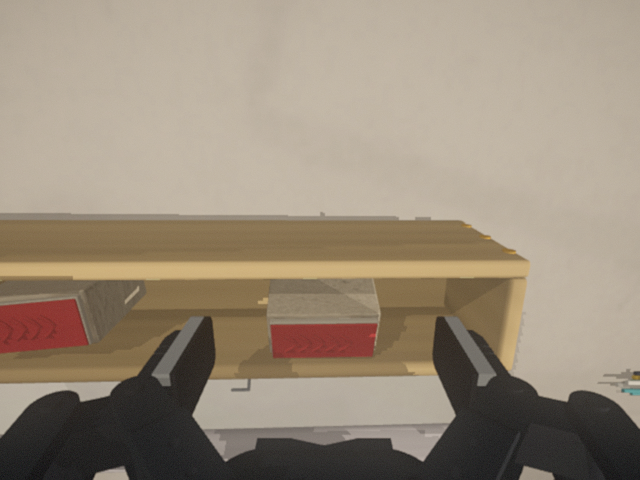

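```bash
python3 -m creep '[{"dx":-4,"dy":0,"dz":4,"yaw":0,"jaw":-1},{"dx":-3,"dy":0,"dz":4,"yaw":0,"jaw":-1}]';python3 -m creep '[{"dx":0,"dy":0,"dz":3,"yaw":0,"jaw":-1}]';python3 -m creep '[{"dx":0,"dy":0,"dz":2,"yaw":0,"jaw":-1}]'
```

```text
t: 8.02
eef_pos: [589.8, 158.9, 63.8]
tool_rot: [177.2, -1.4, 91.2]
ft_force: [1.5, 1.7, 0.3]
grip_width: 85.3
t: 8.1
eef_pos: [590.0, 158.1, 60.6]
tool_rot: [177.2, -1.4, 91.1]
ft_force: [0.0, 2.3, 0.8]
grip_width: 85.4
t: 8.18
eef_pos: [590.1, 157.7, 58.1]
tool_rot: [177.2, -1.4, 91.1]
ft_force: [-0.2, 2.0, 1.4]
grip_width: 85.4
```

```bash
python3 -m creep '[{"dx":2,"dy":-1,"dz":1.5,"yaw":0,"jaw":-1}]';python3 -m creep '[{"dx":0,"dy":0,"dz":1.5,"yaw":0,"jaw":-1}]';python3 -m creep '[{"dx":0,"dy":0,"dz":1,"yaw":0,"jaw":-1}]'
```

```text
t: 8.27
eef_pos: [589.2, 159.2, 56.2]
tool_rot: [177.2, -1.4, 91.1]
ft_force: [0.6, 1.3, 0.9]
grip_width: 85.5
t: 8.35
eef_pos: [589.1, 159.3, 54.4]
tool_rot: [177.2, -1.4, 91.0]
ft_force: [0.7, 2.9, 7.8]
grip_width: 85.4
t: 8.43
eef_pos: [589.3, 159.5, 53.5]
tool_rot: [177.2, -1.4, 91.0]
ft_force: [0.2, 3.3, 7.7]
grip_width: 85.1
```

```bash
python3 - <<'E'
from h import *
s=robot.read_camera("side"); o=robot.get_obs(); print(o["eef_pos"],o["tool_rot"],o["ft_force"])
crop(s,170,200,330,350,5,"pics/j.png")
c=robot.read_camera("scene"); crop(c,250,150,360,260,6,"pics/j2.png")
E
```

```text
[589.26973141 159.48051483  53.37838146] [177.17079658  -1.37559682  91.05214213] [0.36350065 2.15958939 1.08809617]
```

View pics/j.png

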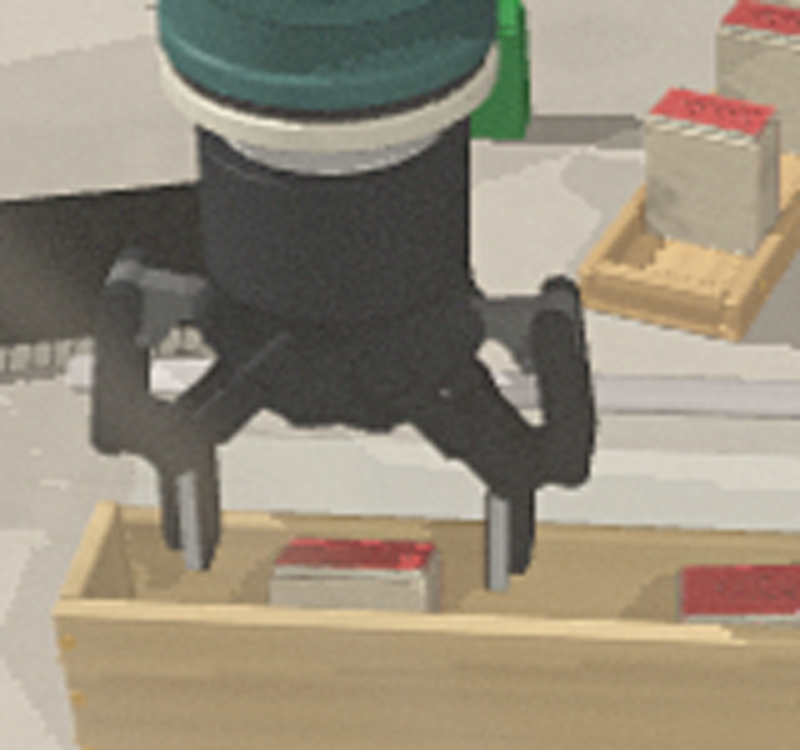

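View pics/j2.png

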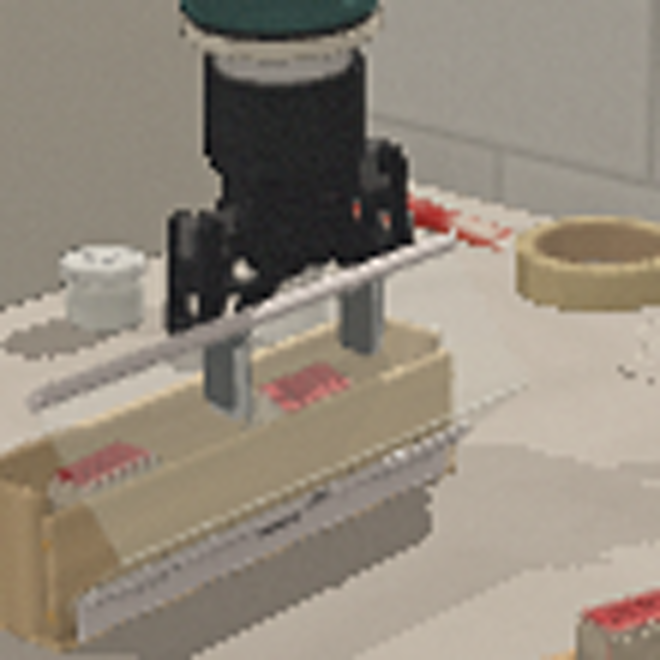

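The body has just touched the lip (7.8 N, then relaxed to about 1 N). The pads straddle the stamp's top, so I'll close here.

```bash
python3 -m creep '[{"dx":0,"dy":0,"dz":0,"yaw":0,"jaw":0.2},{"dx":0,"dy":0,"dz":0,"yaw":0,"jaw":0.6},{"dx":0,"dy":0,"dz":0,"yaw":0,"jaw":1}]' 30; python3 -m creep '[{"dx":0,"dy":0,"dz":0,"yaw":0,"jaw":1},{"dx":0,"dy":0,"dz":0,"yaw":0,"jaw":1}]'
```

```text
t: 8.78
eef_pos: [588.9, 159.6, 53.3]
tool_rot: [177.2, -1.4, 91.1]
ft_force: [-0.8, 2.1, -0.3]
grip_width: 51.5
t: 8.95
eef_pos: [588.9, 159.6, 53.4]
tool_rot: [177.2, -1.4, 91.1]
ft_force: [-1.1, 1.4, 2.2]
grip_width: 49.0
```

```bash
python3 -m creep '[{"dx":0,"dy":0,"dz":0,"yaw":0,"jaw":1}]' 60; python3 - <<'E'
from h import *
s=robot.read_camera("side"); o=robot.get_obs(); print(o["eef_pos"],o["grip_width"],o["ft_force"])
crop(s,170,200,330,350,5,"pics/k.png")
E
```

```text
t: 9.03
eef_pos: [589.1, 159.6, 53.7]
tool_rot: [177.2, -1.4, 91.1]
ft_force: [-0.7, 1.7, 3.1]
grip_width: 48.7
[589.05674274 159.64004089  53.65682143] 48.184643950199266 [-0.19693099  1.86117195  3.21397122]
```

View pics/k.png

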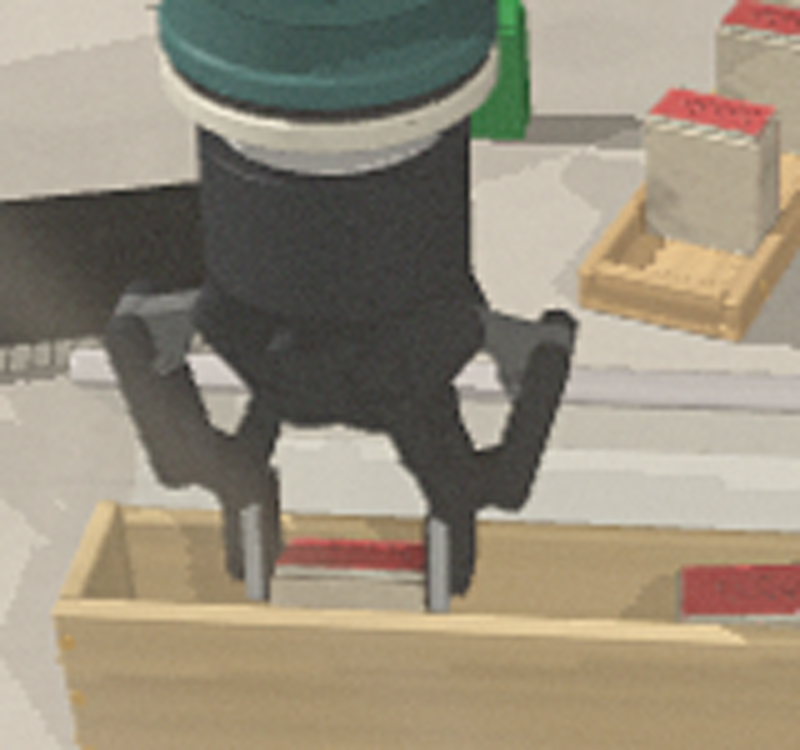

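```bash
python3 -m creep '[{"dx":0,"dy":0,"dz":-3,"yaw":0,"jaw":1},{"dx":0,"dy":0,"dz":-4,"yaw":0,"jaw":1},{"dx":0,"dy":0,"dz":-4,"yaw":0,"jaw":1}]'; python3 -m creep '[{"dx":-1,"dy":0,"dz":-4,"yaw":0,"jaw":1},{"dx":-1,"dy":0,"dz":-4,"yaw":0,"jaw":1}]'; python3 - <<'E'
from h import *
s=robot.read_camera("side"); o=robot.get_obs(); print(o["eef_pos"],o["grip_width"],o["ft_force"])
crop(s,170,200,330,350,5,"pics/l.png")
E
```

```text
t: 9.33
eef_pos: [587.8, 159.1, 63.9]
tool_rot: [177.3, -1.3, 91.1]
ft_force: [0.9, 1.6, -3.5]
grip_width: 48.3
t: 9.5
eef_pos: [587.2, 156.9, 72.4]
tool_rot: [177.4, -1.3, 91.1]
ft_force: [-0.3, 1.4, -1.2]
grip_width: 48.5
[587.54311431 156.81156751  73.3447257 ] 48.08058458401252 [0.54053657 1.59691273 2.02917272]
```

View pics/l.png

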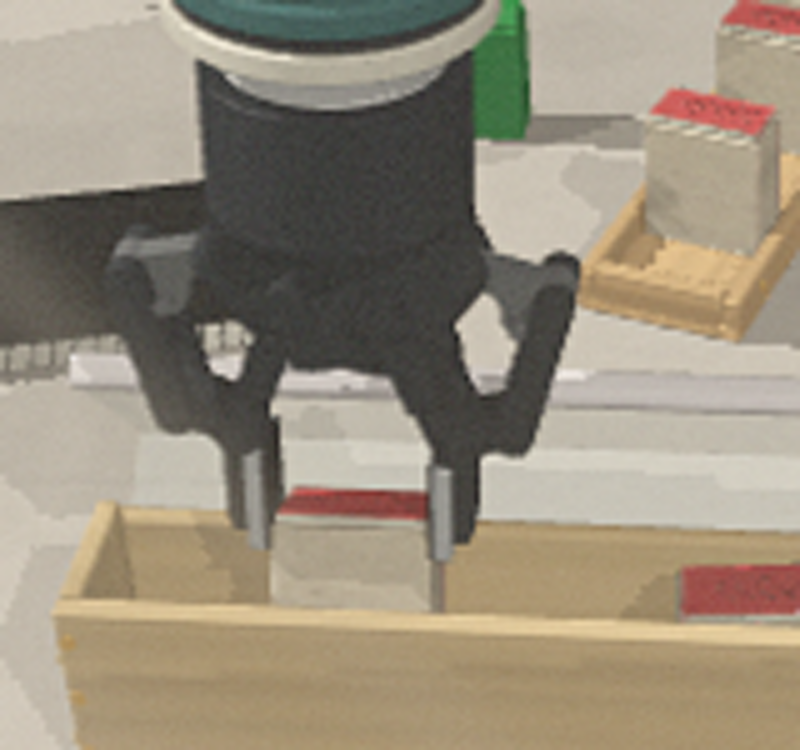

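```bash
python3 -m creep '[{"dx":0,"dy":0,"dz":-6,"yaw":0,"jaw":1},{"dx":0,"dy":0,"dz":-7,"yaw":0,"jaw":1},{"dx":0,"dy":0,"dz":-7,"yaw":0,"jaw":1},{"dx":0,"dy":0,"dz":-7,"yaw":0,"jaw":1}]';  python3 - <<'E'
from h import *
s=robot.read_camera("side"); o=robot.get_obs(); print(o["eef_pos"],o["grip_width"],o["ft_force"])
crop(s,170,200,330,350,5,"pics/m.png")
E
```

```text
t: 9.88
eef_pos: [585.7, 155.8, 101.8]
tool_rot: [177.4, -1.3, 91.1]
ft_force: [0.6, 2.0, -1.9]
grip_width: 48.3
[586.26868729 155.95911483 103.61106183] 48.02474927427766 [-0.06060302  2.17362021  0.77685602]
```

View pics/m.png

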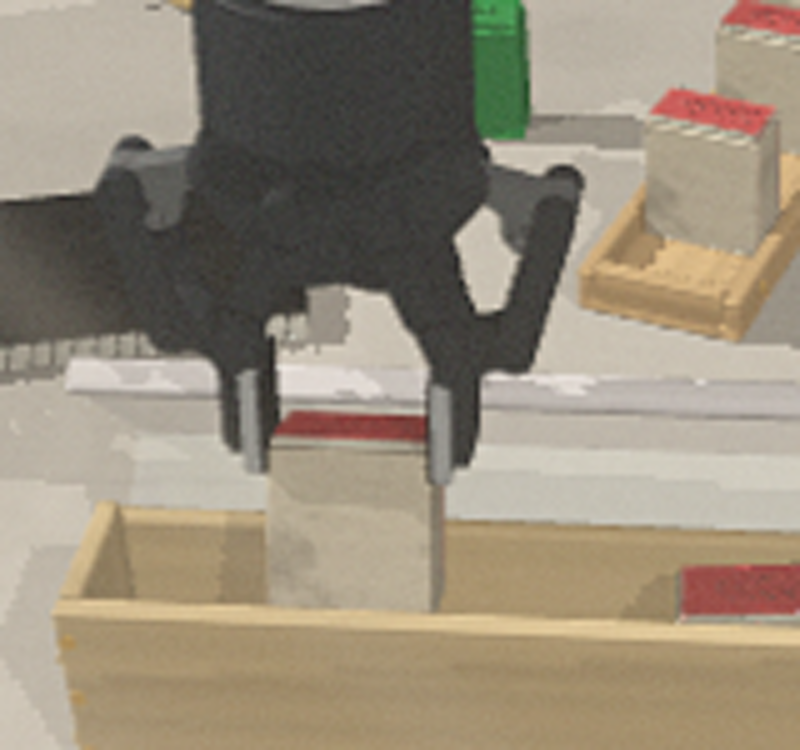

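```bash
python3 -m creep '[{"dx":0,"dy":0,"dz":-6,"yaw":0,"jaw":1},{"dx":0,"dy":0,"dz":-6,"yaw":0,"jaw":1},{"dx":0,"dy":0,"dz":-6,"yaw":0,"jaw":1},{"dx":0,"dy":0,"dz":-5,"yaw":0,"jaw":1}]';  python3 - <<'E'
from h import *
s=robot.read_camera("side"); o=robot.get_obs(); print(o["eef_pos"],o["grip_width"],o["ft_force"],o["tool_rot"])
crop(s,170,180,330,330,5,"pics/n.png")
c=robot.read_camera("scene"); crop(c,250,150,360,260,6,"pics/n2.png")
E
```

```text
t: 10.27
eef_pos: [584.2, 155.1, 127.2]
tool_rot: [177.4, -1.3, 91.1]
ft_force: [-0.7, 2.2, -0.3]
grip_width: 48.0
[584.64508035 155.19839209 128.40085432] 47.90214220519328 [-0.4284028   2.58204565  1.77514442] [177.32578546  -1.33057298  91.07399988]
```

View pics/n.png

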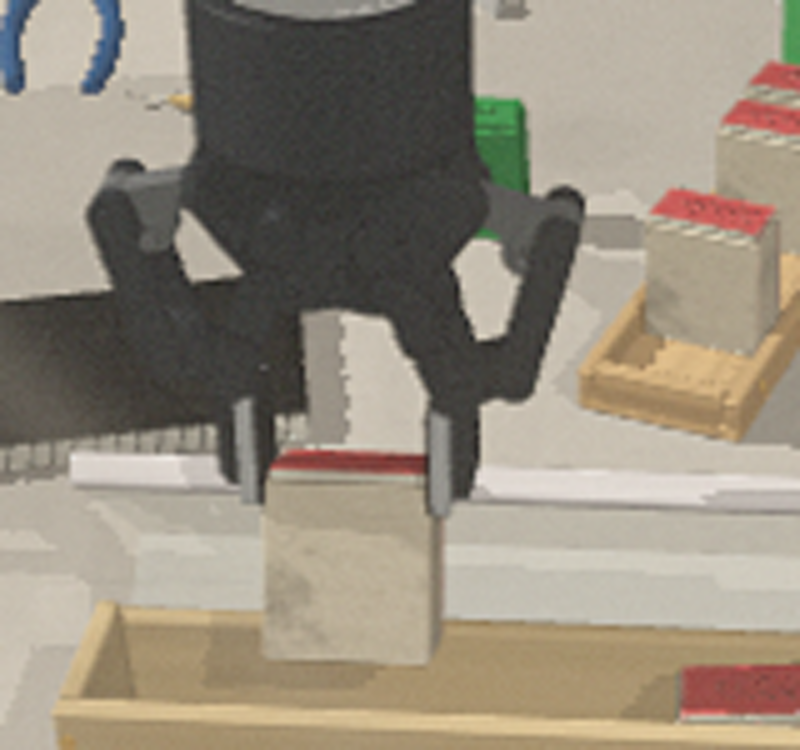

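View pics/n2.png

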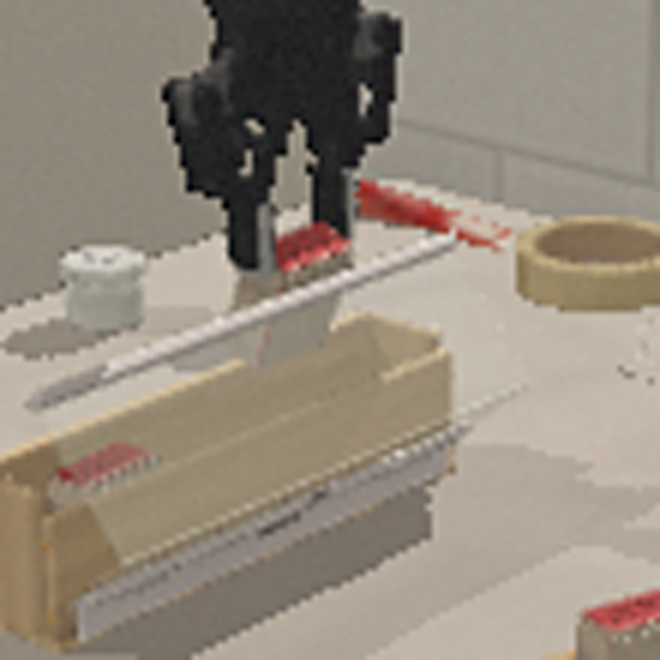

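```bash
python3 -m creep '[{"dx":8,"dy":0,"dz":-1,"yaw":0,"jaw":1},{"dx":8,"dy":0,"dz":-1,"yaw":0,"jaw":1},{"dx":8,"dy":0,"dz":0,"yaw":0,"jaw":1},{"dx":8,"dy":0,"dz":0,"yaw":0,"jaw":1},{"dx":8,"dy":0,"dz":0,"yaw":0,"jaw":1}]';  python3 -m creep '[{"dx":8,"dy":0,"dz":0,"yaw":0,"jaw":1},{"dx":8,"dy":0,"dz":0,"yaw":0,"jaw":1},{"dx":7,"dy":0,"dz":0,"yaw":0,"jaw":1}]'; python3 - <<'E'
from h import *
s=robot.read_camera("side"); o=robot.get_obs(); print(o["eef_pos"],o["grip_width"],o["ft_force"],o["tool_rot"])
crop(s,140,180,380,380,3,"pics/o.png")
c=robot.read_camera("scene"); crop(c,230,150,350,260,6,"pics/o2.png")
E
```

```text
t: 10.78
eef_pos: [584.0, 198.2, 131.3]
tool_rot: [177.3, -1.3, 91.0]
ft_force: [0.3, 1.4, -0.8]
grip_width: 47.6
t: 11.03
eef_pos: [583.1, 224.4, 131.2]
tool_rot: [177.3, -1.3, 91.1]
ft_force: [-0.3, 0.4, -0.2]
grip_width: 48.0
[583.05560251 225.37848841 131.21462068] 47.41445510219018 [-1.0208451   0.62123014 -0.81068334] [177.3230554   -1.33107166  91.08889359]
```

View pics/o.png

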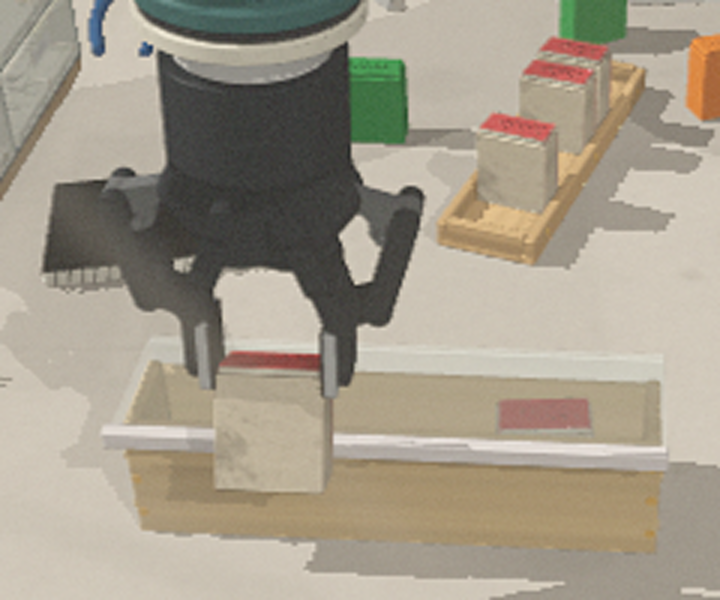

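View pics/o2.png

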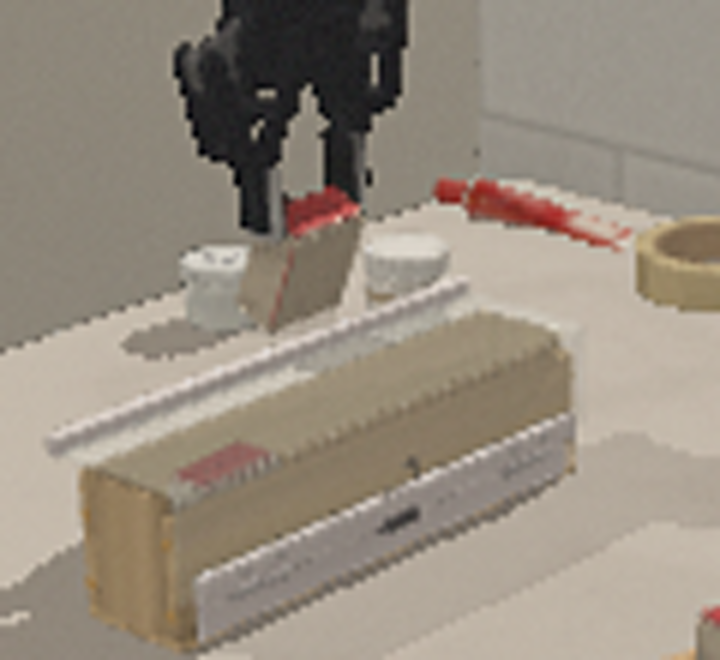

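The hood is shut and the stamp is held, still leaning 20°. I'll stand it upright on the open table left of the box, then regrip it properly.

```bash
python3 -m creep '[{"dx":12,"dy":0,"dz":0,"yaw":0,"jaw":1},{"dx":12,"dy":0,"dz":6,"yaw":0,"jaw":1},{"dx":12,"dy":0,"dz":10,"yaw":0,"jaw":1},{"dx":8,"dy":0,"dz":12,"yaw":0,"jaw":1},{"dx":0,"dy":0,"dz":12,"yaw":0,"jaw":1},{"dx":0,"dy":0,"dz":12,"yaw":0,"jaw":1},{"dx":0,"dy":0,"dz":10,"yaw":0,"jaw":1},{"dx":0,"dy":0,"dz":6,"yaw":0,"jaw":1},{"dx":0,"dy":0,"dz":0,"yaw":0,"jaw":1}]';  python3 - <<'E'
from h import *
s=robot.read_camera("side"); o=robot.get_obs(); print(o["eef_pos"],o["grip_width"],o["ft_force"],o["tool_rot"])
crop(s,140,220,340,400,4,"pics/p.png")
c=robot.read_camera("scene"); crop(c,230,150,350,260,6,"pics/p2.png")
E
```

```text
t: 11.88
eef_pos: [584.5, 273.8, 54.3]
tool_rot: [177.5, -1.2, 91.1]
ft_force: [0.4, -0.1, -0.2]
grip_width: 47.9
[584.61718835 273.74420627  54.85240839] 47.84838238404337 [ 0.08892666  0.0231397  -0.58208013] [177.48783782  -1.19556376  91.11047109]
```

View pics/p.png

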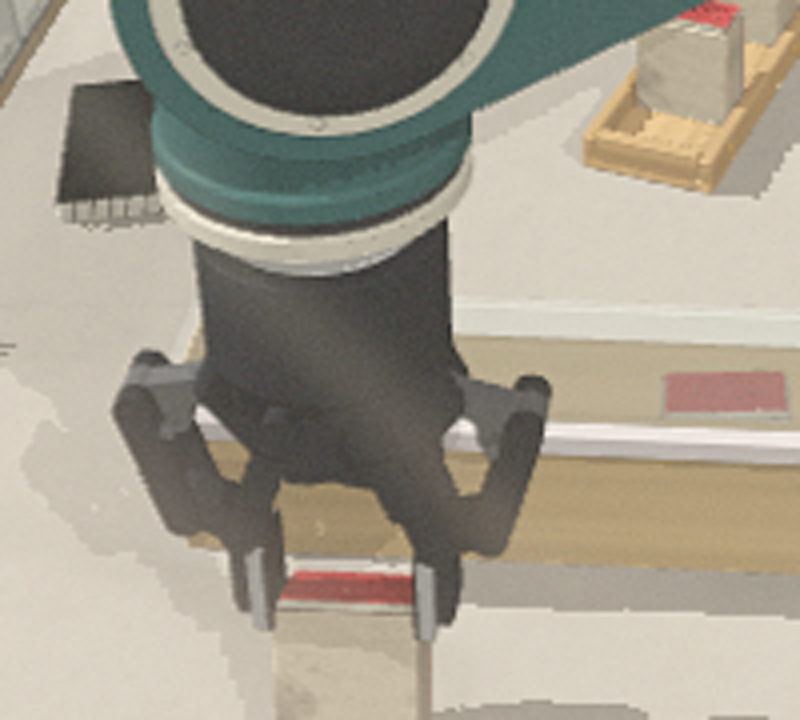

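View pics/p2.png

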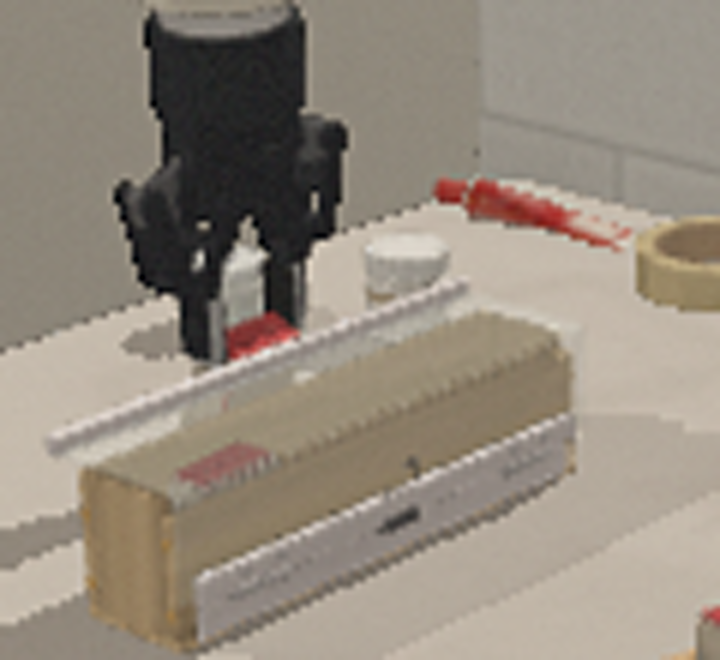

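```bash
python3 -m creep '[{"dx":0,"dy":0,"dz":3,"yaw":0,"jaw":1},{"dx":0,"dy":0,"dz":2,"yaw":0,"jaw":1}]' 30; python3 -m creep '[{"dx":0,"dy":0,"dz":2,"yaw":0,"jaw":1}]';python3 -m creep '[{"dx":0,"dy":0,"dz":1.5,"yaw":0,"jaw":1}]'
```

```text
t: 12.15
eef_pos: [586.1, 273.9, 52.4]
tool_rot: [177.3, -1.3, 91.1]
ft_force: [0.8, -0.3, -0.3]
grip_width: 48.4
t: 12.23
eef_pos: [586.6, 273.9, 51.0]
tool_rot: [177.2, -1.3, 91.1]
ft_force: [0.5, -0.3, -0.6]
grip_width: 47.7
t: 12.32
eef_pos: [586.9, 273.9, 49.7]
tool_rot: [177.2, -1.3, 91.1]
ft_force: [-0.8, -0.4, -0.4]
grip_width: 48.1
```

```bash
python3 -m creep '[{"dx":0,"dy":0,"dz":2,"yaw":0,"jaw":1}]';python3 -m creep '[{"dx":0,"dy":0,"dz":1.5,"yaw":0,"jaw":1}]';python3 -m creep '[{"dx":0,"dy":0,"dz":1.5,"yaw":0,"jaw":1}]'
```

```text
t: 12.4
eef_pos: [587.2, 274.0, 48.3]
tool_rot: [177.1, -1.3, 91.1]
ft_force: [-6.3, -2.2, 22.4]
grip_width: 47.8
t: 12.48
eef_pos: [587.6, 274.2, 48.3]
tool_rot: [177.1, -1.4, 91.1]
ft_force: [-11.0, -3.1, 22.5]
grip_width: 47.8
t: 12.57
eef_pos: [587.9, 274.5, 48.4]
tool_rot: [177.1, -1.4, 91.1]
ft_force: [-7.8, -2.8, 15.6]
grip_width: 47.9
```

```bash
python3 -m creep '[{"dx":4,"dy":-1,"dz":0.5,"yaw":0,"jaw":1},{"dx":4,"dy":0,"dz":0.5,"yaw":0,"jaw":1}]' 20; python3 - <<'E'
from h import *
s=robot.read_camera("side"); o=robot.get_obs(); print(o["eef_pos"],o["grip_width"],o["ft_force"],o["tool_rot"])
crop(s,160,320,300,460,5,"pics/q.png")
w=robot.read_camera("wrist"); cv2.imwrite("pics/q2.png",w["color"])
E
```

```text
t: 12.73
eef_pos: [587.3, 282.4, 49.0]
tool_rot: [177.0, -1.4, 91.0]
ft_force: [-0.3, 0.7, -0.5]
grip_width: 47.8
[587.35446138 283.02328422  48.85396554] 47.76846641314384 [-1.0700046   0.58813426  1.3976328 ] [176.96685554  -1.4299373   91.04860803]
```

View pics/q.png

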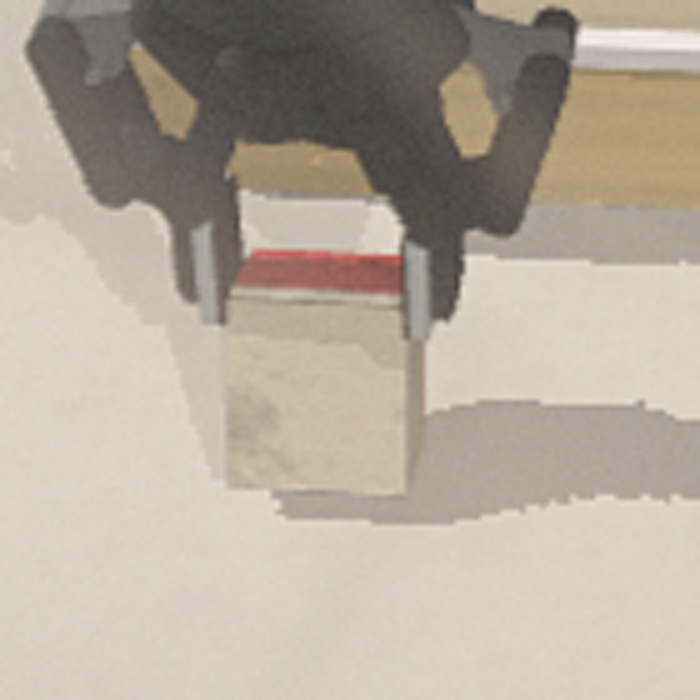

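View pics/q2.png

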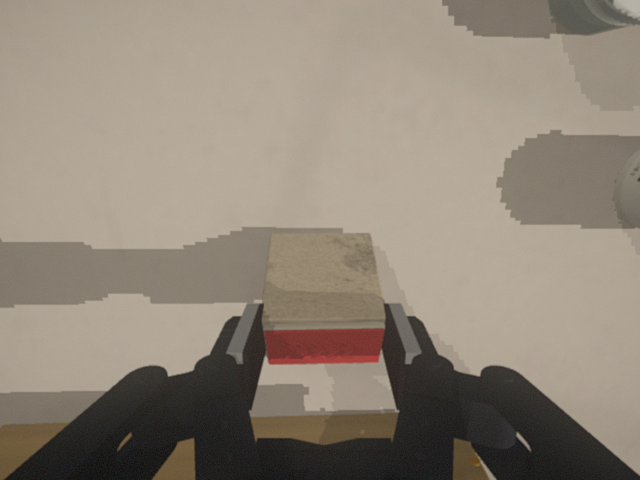

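```bash
cat >> h.py <<'E'
def lean(c,u0,v0,u1,v1):
    P=cloud(c)[v0:v1,u0:u1].reshape(-1,3)
    m=P.mean(0); n=np.linalg.svd(P-m)[2][2]; n=n*np.sign(n[1]); print("plane mean",m.round(1),"normal",n.round(3),"elev",np.degrees(np.arcsin(n[2])).round(1))
E
python3 - <<'E'
from h import *
w=robot.read_camera("wrist"); s=robot.read_camera("side")
lean(w,280,250,365,305); lean(s,208,390,240,415)
print(robot.get_obs()["eef_pos"],robot.get_obs()["ft_force"])
E
```

```text
plane mean [586.6 299.9  40.3] normal [-0.009  0.999  0.031] elev 1.8
plane mean [585.9 302.6  31. ] normal [-0.019  0.92   0.392] elev 23.1
[587.37046104 282.52005332  48.68487583] [0.09398862 1.96708949 2.88954235]
```

```bash
python3 - <<'E'
from h import *
w=robot.read_camera("wrist"); s=robot.read_camera("side")
Pw=cloud(w);Ps=cloud(s)
for v in range(225,365,8): print("w",v,Pw[v,320].round(1),w["color"][v,320])
for v in range(368,424,4): print("s",v,Ps[v,222].round(1),s["color"][v,222])
E
```

```text
w 225 [587.3 312.7   1.2] [153 168 181]
w 233 [586.8 311.3  11.8] [115 137 151]
w 241 [586.5 309.1  18.6] [114 136 149]
w 249 [586.4 306.4  22.6] [119 143 158]
w 257 [586.2 304.2  27.8] [113 136 150]
w 265 [586.  302.3  33.3] [108 133 149]
w 273 [585.8 300.2  37.9] [114 136 150]
w 281 [585.6 298.5  42.8] [112 136 150]
w 289 [585.5 296.6  46.9] [107 131 148]
w 297 [585.3 295.2  51.8] [112 135 149]
w 305 [585.2 292.8  54.1] [100 122 135]
w 313 [585.1 291.4  58.4] [ 96 117 132]
w 321 [585.1 288.3  59.2] [ 94 115 127]
w 329 [584.8 287.7  64.3] [ 83  98 124]
w 337 [585.  283.2  62.5] [ 50  58 126]
w 345 [585.1 278.7  60.9] [ 52  53 120]
w 353 [585.2 275.1  60.9] [ 59  61 133]
w 361 [585.4 268.5  56.6] [ 58  61 163]
s 368 [611.6 214.4  -1.6] [180 194 201]
s 372 [591.9 273.4  56.8] [ 86  93 151]
s 376 [588.2 286.2  63.5] [ 94 102 154]
s 380 [588.5 287.7  57.3] [131 149 162]
s 384 [588.1 291.2  53.5] [151 173 184]
s 388 [588.1 293.7  48.4] [165 187 201]
s 392 [588.1 296.1  43.3] [164 187 199]
s 396 [587.9 298.9  38.6] [165 188 200]
s 400 [588. 301.  33.] [168 189 202]
s 404 [588.1 303.3  27.7] [170 192 205]
s 408 [587.9 306.3  23.2] [170 193 205]
s 412 [588.  308.3  17.5] [167 189 201]
s 416 [588.  310.8  12.2] [167 189 203]
s 420 [590.4 306.9  -1.8] [155 167 176]
```

The stamp now leans about 24–25° because the press tipped it slightly further. I'll drag it left while pressing, so foot friction turns it upright.

```bash
python3 -m creep '[{"dx":0,"dy":0,"dz":1,"yaw":0,"jaw":1},{"dx":3,"dy":0,"dz":2,"yaw":0,"jaw":1}]' 20; python3 -m creep '[{"dx":5,"dy":0,"dz":2,"yaw":0,"jaw":1},{"dx":5,"dy":0,"dz":2,"yaw":0,"jaw":1}]'; python3 - <<'E'
from h import *
s=robot.read_camera("side"); P=cloud(s); w=robot.read_camera("wrist");Q=cloud(w)
o=robot.get_obs(); print(o["eef_pos"],o["ft_force"],o["tool_rot"])
for v in range(376,440,6): print("s",v,P[v,222].round(1))
for v in range(230,350,15): print("w",v,Q[v,320].round(1))
E
```

```text
t: 13.2
eef_pos: [587.8, 285.2, 48.2]
tool_rot: [177.0, -1.4, 91.0]
ft_force: [-16.1, -11.3, 38.1]
grip_width: 48.1
t: 13.37
eef_pos: [589.0, 294.5, 48.2]
tool_rot: [176.8, -1.4, 91.0]
ft_force: [-0.9, -9.4, 19.1]
grip_width: 48.2
[589.2547449  295.06227248  48.12533867] [-1.14118823 -5.23245305 18.19283483] [176.75430699  -1.41614828  91.03034714]
s 376 [608.2 229.7  -1.9]
s 382 [586.8 293.9  60.7]
s 388 [585.7 300.3  56.4]
s 394 [585.5 304.5  49.6]
s 400 [585.6 307.6  41.4]
s 406 [585.7 310.9  33.4]
s 412 [585.7 314.6  25.7]
s 418 [586.4 316.3  15.5]
s 424 [586.1 320.6   8.5]
s 430 [586.6 322.9  -1.3]
s 436 [584.7 331.6  -1.9]
w 230 [589.4 322.8   0.9]
w 245 [588.6 319.5  17. ]
w 260 [588.2 315.2  26.7]
w 275 [587.8 311.7  36.7]
w 290 [587.5 308.   44.5]
w 305 [587.1 305.3  53.3]
w 320 [586.8 302.3  60.2]
w 335 [586.7 297.6  63.3]
```

```bash
python3 -m creep '[{"dx":5,"dy":-1,"dz":2.5,"yaw":0,"jaw":1},{"dx":6,"dy":-1,"dz":2.5,"yaw":0,"jaw":1}]' 20; python3 -m creep '[{"dx":6,"dy":0,"dz":2.5,"yaw":0,"jaw":1},{"dx":6,"dy":0,"dz":2.5,"yaw":0,"jaw":1}]'; python3 - <<'E'
from h import *
s=robot.read_camera("side"); P=cloud(s); w=robot.read_camera("wrist");Q=cloud(w)
o=robot.get_obs(); print(o["eef_pos"],o["ft_force"],o["tool_rot"])
for v in range(382,450,6): print("s",v,P[v,222].round(1))
for v in range(230,350,15): print("w",v,Q[v,320].round(1))
E
```

```text
t: 13.63
eef_pos: [589.7, 305.0, 47.8]
tool_rot: [176.4, -1.4, 91.0]
ft_force: [-4.2, -6.6, 23.9]
grip_width: 47.7
t: 13.8
eef_pos: [591.6, 316.6, 47.2]
tool_rot: [176.2, -1.3, 91.0]
ft_force: [-0.4, -5.3, 15.7]
grip_width: 47.9
[591.79354959 317.11434318  47.18584533] [-1.6593325  -4.99551473 17.8521168 ] [176.14450165  -1.35060356  90.99467641]
s 382 [605.5 241.2  -1.8]
s 388 [585.7 300.4  56.6]
s 394 [582.3 313.3  60.6]
s 400 [580.9 320.5  57.8]
s 406 [580.9 324.1  50.5]
s 412 [581.4 326.1  41. ]
s 418 [582.2 327.5  30.6]
s 424 [581.7 332.3  24.7]
s 430 [582.4 334.   14.5]
s 436 [584.8 331.3  -2.3]
s 442 [582.6 340.7  -1.6]
s 448 [580.5 349.5  -1.4]
w 230 [592.4 345.2   0.6]
w 245 [592.5 337.    0.7]
w 260 [591.6 334.2  16.5]
w 275 [591.  331.   28.2]
w 290 [590.3 328.5  39.4]
w 305 [589.8 326.3  49.7]
w 320 [589.3 324.   58.3]
w 335 [589.1 319.5  61.8]
```

```bash
python3 -m creep '[{"dx":5,"dy":-1,"dz":2,"yaw":0,"jaw":1},{"dx":4,"dy":0,"dz":1,"yaw":0,"jaw":1},{"dx":0,"dy":0,"dz":-1,"yaw":0,"jaw":1},{"dx":0,"dy":0,"dz":0,"yaw":0,"jaw":-0.3},{"dx":0,"dy":0,"dz":0,"yaw":0,"jaw":-1},{"dx":0,"dy":0,"dz":0,"yaw":0,"jaw":-1},{"dx":0,"dy":0,"dz":0,"yaw":0,"jaw":-1}]' 20; python3 - <<'E'
from h import *
w=robot.read_camera("wrist");Q=cloud(w); cv2.imwrite("pics/r.png",w["color"])
o=robot.get_obs(); print(o["eef_pos"],o["ft_force"],o["tool_rot"],o["grip_width"])
for v in range(230,380,12): print("w",v,Q[v,320].round(1))
E
```

```text
t: 14.48
eef_pos: [592.0, 324.4, 47.2]
tool_rot: [176.0, -1.2, 91.0]
ft_force: [0.8, 0.7, 0.2]
grip_width: 85.6
[591.96890122 324.34889443  47.13255731] [0.4081638  0.20192025 0.08903053] [176.0243127   -1.20339304  90.95838962] 85.23124930474191
w 230 [5.928e+02 3.519e+02 3.000e-01]
w 242 [ 5.929e+02  3.453e+02 -2.000e-01]
w 254 [591.9 344.3  16.8]
w 266 [591.  343.3  30.9]
w 278 [590.3 342.5  43.2]
w 290 [589.8 340.6  51.3]
w 302 [589.4 338.9  58.6]
w 314 [589.3 335.1  61.2]
w 326 [589.3 330.2  61.6]
w 338 [589.4 324.6  60.8]
w 350 [589.5 319.1  60.7]
w 362 [5.937e+02 2.727e+02 4.000e-01]
w 374 [5.938e+02 2.646e+02 4.000e-01]
```

View pics/r.png

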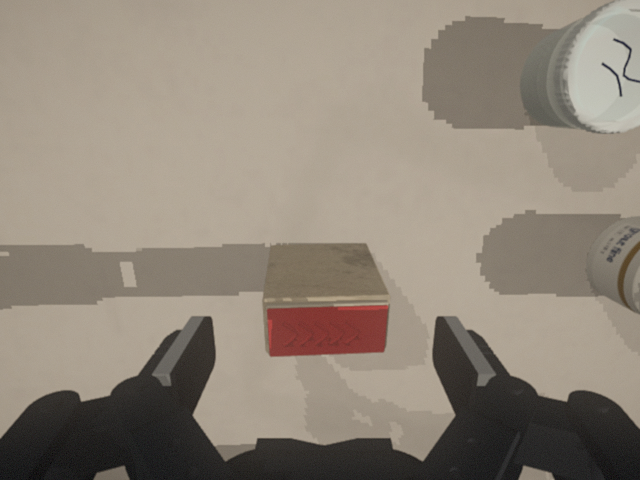

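It now stands upright (top at z≈61) at about (589,330). I'll lift off and check whether a fast rise undoes the hand's 4° drift.

```bash
python3 -m creep '[{"dx":0,"dy":0,"dz":-30,"yaw":0,"jaw":-1},{"dx":0,"dy":0,"dz":-40,"yaw":0,"jaw":-1},{"dx":0,"dy":0,"dz":-40,"yaw":0,"jaw":-1},{"dx":0,"dy":0,"dz":0,"yaw":0,"jaw":-1}]'; python3 -m creep '[{"dx":0,"dy":0,"dz":0,"yaw":0,"jaw":-1}]'; python3 - <<'E'
from h import *
w=robot.read_camera("wrist"); s=robot.read_camera("side"); o=robot.get_obs(); print(o["eef_pos"],o["tool_rot"],o["joint_positions"])
cv2.imwrite("pics/s.png",w["color"])
for n,c in(("w",w),("s",s)):
    b=c["color"].astype(int); m=((b[...,2]>b[...,1]+45)&(b[...,2]>b[...,0]+40)).astype(np.uint8)
    if n=="s": m[:330]=0
    k,l,st,ce=cv2.connectedComponentsWithStats(m)
    for i in range(1,k):
        if st[i,4]>60:
            ct=cv2.findContours((l==i).astype(np.uint8),0,2)[0][0][:,0]
            q=np.array([onz(c,u,v,60)[:2] for u,v in ct],np.float32); print(n,st[i],ce[i],onz(c,*ce[i],60),cv2.minAreaRect(q))
E
```

```text
t: 14.87
eef_pos: [582.5, 320.6, 156.7]
tool_rot: [176.4, -1.0, 90.9]
ft_force: [0.8, -0.7, 1.9]
grip_width: 85.7
t: 14.95
eef_pos: [582.7, 320.7, 157.8]
tool_rot: [176.4, -1.0, 90.9]
ft_force: [0.0, -0.2, -1.0]
grip_width: 85.0
[582.80296032 320.73946248 157.32620425] [176.36115852  -1.04759517  90.92987879] [26.91363057  4.80086545 91.52900415 -0.66362793 79.94107505 26.11166962]
w [ 295  216   70   33 2221] [329.11751463 231.89779379] [592.1 333.1  60. ] ((592.4000244140625, 332.8999938964844), (22.0, 45.60003662109375), 90.0)
s [191 400  40  16 522] [210.74712644 407.90421456] [591.7 335.3  60. ] ((591.7551879882812, 335.08306884765625), (45.64460754394531, 21.95476722717285), 1.105259895324707)
```

```bash
python3 -m creep '[{"dx":0,"dy":-40,"dz":0,"yaw":0,"jaw":-1},{"dx":0,"dy":-40,"dz":0,"yaw":0,"jaw":-1}]'; python3 -m creep '[{"dx":0,"dy":0,"dz":0,"yaw":0,"jaw":-1}]';python3 -m creep '[{"dx":0,"dy":30,"dz":0,"yaw":0,"jaw":-1},{"dx":0,"dy":30,"dz":0,"yaw":0,"jaw":-1},{"dx":0,"dy":30,"dz":0,"yaw":0,"jaw":-1}]';  python3 -m creep '[{"dx":0,"dy":0,"dz":0,"yaw":0,"jaw":-1}]'
```

```text
t: 15.22
eef_pos: [505.2, 318.6, 147.9]
tool_rot: [176.5, -0.9, 90.7]
ft_force: [0.2, -0.2, 1.4]
grip_width: 85.8
t: 15.3
eef_pos: [500.5, 318.2, 145.4]
tool_rot: [176.8, -0.8, 90.8]
ft_force: [-0.3, -0.2, 0.6]
grip_width: 85.2
t: 15.55
eef_pos: [585.8, 319.9, 146.7]
tool_rot: [177.0, -0.7, 91.1]
ft_force: [-0.6, 0.6, -0.4]
grip_width: 85.4
t: 15.63
eef_pos: [588.8, 319.4, 144.7]
tool_rot: [177.1, -0.7, 91.0]
ft_force: [0.9, 0.6, -0.7]
grip_width: 85.6
```

```bash
python3 -m creep '[{"dx":0,"dy":-40,"dz":0,"yaw":0,"jaw":-1},{"dx":0,"dy":-40,"dz":0,"yaw":0,"jaw":-1},{"dx":0,"dy":0,"dz":0,"yaw":0,"jaw":-1},{"dx":0,"dy":30,"dz":0,"yaw":0,"jaw":-1},{"dx":0,"dy":30,"dz":0,"yaw":0,"jaw":-1},{"dx":0,"dy":25,"dz":0,"yaw":0,"jaw":-1},{"dx":0,"dy":-40,"dz":0,"yaw":0,"jaw":-1},{"dx":0,"dy":-40,"dz":0,"yaw":0,"jaw":-1},{"dx":0,"dy":0,"dz":0,"yaw":0,"jaw":-1},{"dx":0,"dy":30,"dz":0,"yaw":0,"jaw":-1},{"dx":0,"dy":30,"dz":0,"yaw":0,"jaw":-1},{"dx":0,"dy":25,"dz":0,"yaw":0,"jaw":-1},{"dx":0,"dy":0,"dz":0,"yaw":0,"jaw":-1}]'
```

```text
t: 16.72
eef_pos: [592.6, 316.7, 112.6]
tool_rot: [179.2, 0.4, 91.1]
ft_force: [0.3, 1.5, 0.4]
grip_width: 85.5
```

```bash
python3 -m creep '[{"dx":8,"dy":-1,"dz":6,"yaw":0,"jaw":-1},{"dx":7,"dy":0,"dz":10,"yaw":0,"jaw":-1},{"dx":0,"dy":0,"dz":12,"yaw":0,"jaw":-1},{"dx":0,"dy":0,"dz":12,"yaw":0,"jaw":-1},{"dx":0,"dy":0,"dz":0,"yaw":0,"jaw":-1}]'; python3 - <<'E'
from h import *
w=robot.read_camera("wrist"); o=robot.get_obs(); print(o["eef_pos"],o["tool_rot"])
cv2.imwrite("pics/t.png",w["color"])
b=w["color"].astype(int); m=((b[...,2]>b[...,1]+45)&(b[...,2]>b[...,0]+40)).astype(np.uint8)
k,l,st,ce=cv2.connectedComponentsWithStats(m)
for i in range(1,k):
    if st[i,4]>200:
        ct=cv2.findContours((l==i).astype(np.uint8),0,2)[0][0][:,0]
        q=np.array([onz(w,u,v,60)[:2] for u,v in ct],np.float32); print(st[i],ce[i],onz(w,*ce[i],60),cv2.minAreaRect(q))
E
```

```text
t: 17.13
eef_pos: [588.9, 332.7, 64.0]
tool_rot: [179.5, 0.5, 91.1]
ft_force: [0.0, 0.1, -0.4]
grip_width: 85.4
[589.15942492 332.77609016  65.13387211] [179.44746626   0.47266354  91.10822602]
[ 279  292  107   46 4735] [331.55459345 314.83907075] [592.2 333.6  60. ] ((592.2192993164062, 333.48016357421875), (45.70978546142578, 21.957725524902344), 0.777691125869751)
```

View pics/t.png

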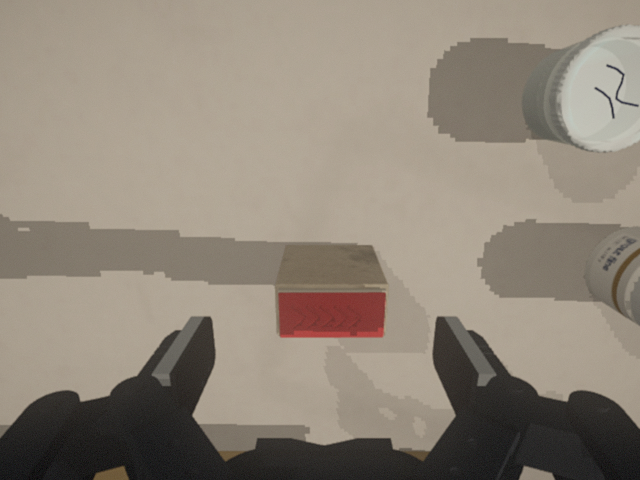

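```bash
python3 -m creep '[{"dx":0,"dy":3,"dz":10,"yaw":0,"jaw":-1},{"dx":0,"dy":0,"dz":12,"yaw":0,"jaw":-1},{"dx":0,"dy":0,"dz":12,"yaw":0,"jaw":-1},{"dx":0,"dy":0,"dz":6,"yaw":0,"jaw":-1},{"dx":0,"dy":0,"dz":0,"yaw":0,"jaw":0.5},{"dx":0,"dy":0,"dz":0,"yaw":0,"jaw":1},{"dx":0,"dy":0,"dz":0,"yaw":0,"jaw":1},{"dx":0,"dy":0,"dz":0,"yaw":0,"jaw":1},{"dx":0,"dy":0,"dz":0,"yaw":0,"jaw":1}]' 40; python3 - <<'E'
from h import *
s=robot.read_camera("side"); o=robot.get_obs(); print(o["eef_pos"],o["tool_rot"],o["grip_width"])
crop(s,130,300,330,470,4,"pics/u.png")
E
```

```text
t: 17.93
eef_pos: [592.9, 332.3, 22.1]
tool_rot: [179.4, 0.4, 91.1]
ft_force: [0.4, -0.7, 0.2]
grip_width: 49.2
[592.92107341 332.38737062  22.3035278 ] [179.35102336   0.42759031  91.10742305] 49.21213313805582
```

View pics/u.png

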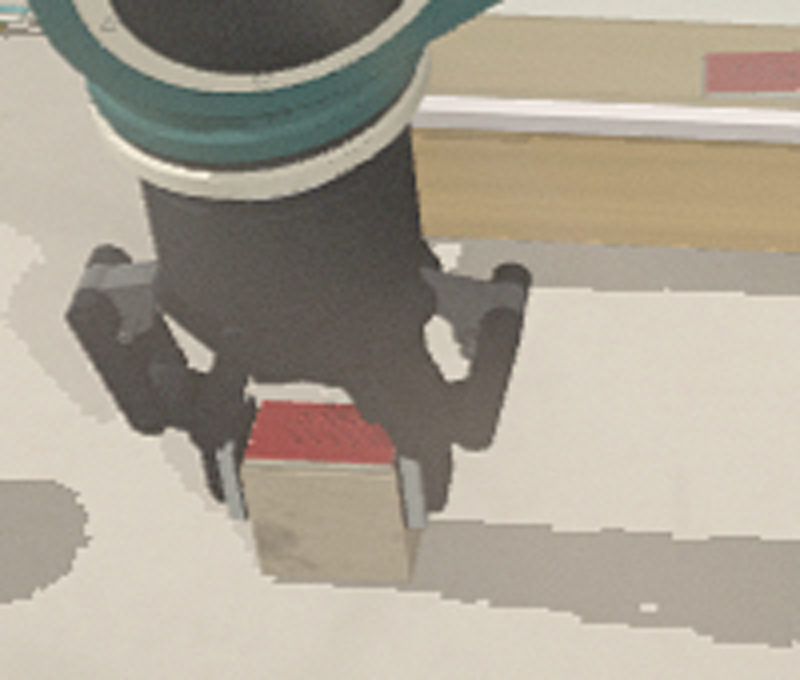

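```bash
python3 -m creep '[{"dx":0,"dy":0,"dz":-8,"yaw":0,"jaw":1},{"dx":0,"dy":0,"dz":-20,"yaw":0,"jaw":1},{"dx":0,"dy":0,"dz":-30,"yaw":0,"jaw":1},{"dx":0,"dy":0,"dz":-30,"yaw":0,"jaw":1},{"dx":0,"dy":0,"dz":-30,"yaw":0,"jaw":1},{"dx":0,"dy":0,"dz":-15,"yaw":0,"jaw":1}]' 60; python3 -m creep '[{"dx":-20,"dy":-5,"dz":0,"yaw":0,"jaw":1},{"dx":-30,"dy":-7,"dz":0,"yaw":0,"jaw":1},{"dx":-34,"dy":-8,"dz":0,"yaw":0,"jaw":1},{"dx":-34,"dy":-8,"dz":0,"yaw":0,"jaw":1},{"dx":-34,"dy":-8,"dz":0,"yaw":0,"jaw":1},{"dx":-34,"dy":-8,"dz":0,"yaw":0,"jaw":1},{"dx":-34,"dy":-8,"dz":0,"yaw":0,"jaw":1}]'
```

```text
t: 18.48
eef_pos: [589.5, 332.4, 159.7]
tool_rot: [179.7, 0.6, 91.1]
ft_force: [-0.5, -0.4, 0.2]
grip_width: 49.5
t: 19.07
eef_pos: [541.7, 110.0, 173.3]
tool_rot: [178.9, 0.2, 91.6]
ft_force: [0.9, -0.0, -0.7]
grip_width: 49.3
```

```bash
python3 -m creep '[{"dx":-33,"dy":-7,"dz":0,"yaw":1.9,"jaw":1},{"dx":-33,"dy":-6,"dz":0,"yaw":1.9,"jaw":1},{"dx":-33,"dy":-5,"dz":0,"yaw":1.9,"jaw":1},{"dx":-33,"dy":-4,"dz":0,"yaw":1.9,"jaw":1},{"dx":-33,"dy":-3,"dz":0,"yaw":1.9,"jaw":1},{"dx":-33,"dy":-2,"dz":0,"yaw":1.9,"jaw":1},{"dx":-33,"dy":-1,"dz":0,"yaw":1.9,"jaw":1},{"dx":-30,"dy":0,"dz":0,"yaw":1.9,"jaw":1},{"dx":-25,"dy":0,"dz":0,"yaw":1.5,"jaw":1},{"dx":-15,"dy":0,"dz":0,"yaw":0,"jaw":1},{"dx":0,"dy":0,"dz":0,"yaw":0,"jaw":1}]';python3 - <<'E'
from h import *
w=robot.read_camera("wrist"); o=robot.get_obs(); print(o["eef_pos"],o["tool_rot"],o["grip_width"])
cv2.imwrite("pics/v.png",w["color"])
E
```

```text
t: 19.98
eef_pos: [472.2, -205.5, 185.1]
tool_rot: [178.0, -0.1, 73.8]
ft_force: [0.5, 0.6, 0.7]
grip_width: 49.5
[ 472.6288918  -204.58400321  185.26964625] [ 1.77977707e+02 -1.11658598e-01  7.38270342e+01] 49.365675672576884
```

View pics/v.png

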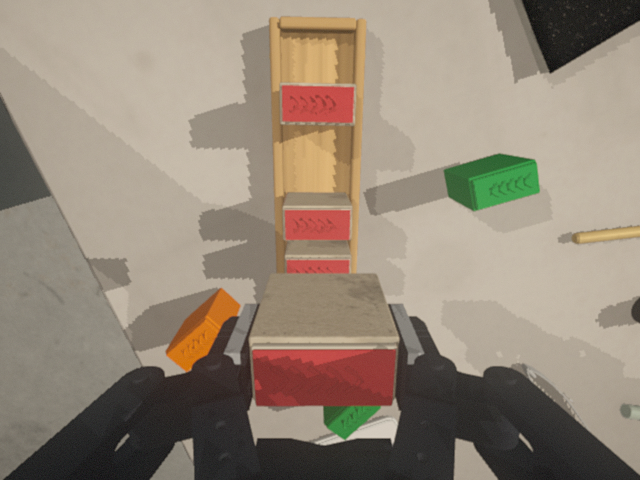

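The wrist view shows the left stamp at (318,103), the gap at about (318,160), the right stamp at (318,222) and the end stamp partly at (318,267). Green and orange decoys stand beside the rail.

```bash
cat > m.py <<'E'
from h import *
w=robot.read_camera("wrist"); o=robot.get_obs(); p=o["eef_pos"]; print(p,o["tool_rot"])
b=w["color"].astype(int); m=((b[...,2]>b[...,1]+45)&(b[...,2]>b[...,0]+45)&(b[...,1]<110)).astype(np.uint8)
m=cv2.morphologyEx(m,cv2.MORPH_CLOSE,np.ones((3,3)))
k,l,st,ce=cv2.connectedComponentsWithStats(m)
for i in range(1,k):
    if st[i,4]>300:
        ct=cv2.findContours((l==i).astype(np.uint8),0,2)[0][0][:,0]
        q=np.array([onz(w,u,v,68)[:2] for u,v in ct],np.float32); r=cv2.minAreaRect(q); print(st[i],ce[i].round(1),np.round(r[0],1),np.round(r[1],1),round(r[2],1), np.median(cloud(w)[l==i],0).round(1))
E
python3 m.py; python3 - <<'E'
from h import *
w=robot.read_camera("wrist")
# rail edges on strips top z=20: outer left, outer right at two rows
g=w["color"].astype(int)
for v in (60,150,180):
    print(v,[onz(w,u,v,20).tolist() for u in (272,278,357,366)])
    row=g[v,262:376]; print(''.join('#' if r[2]-r[0]>55 else '.' for r in row))
E
```

```text
[ 472.98037835 -203.56822735  185.06848003] [ 1.77983196e+02 -1.33237018e-01  7.38909017e+01]
[ 282   87   72   38 2514] [316.9 105.5] [ 497.2 -118.6] [21.6 45.4] 72.5 [ 496.9 -118.4   67.8]
[ 285  212   65   30 1874] [317. 226.] [ 474.  -195.7] [21.4 45.4] 73.2 [ 474.3 -195.2   67.9]
[286 262  63  12 691] [317.2 267. ] [ 465.4 -225.5] [ 8.7 45.6] 72.9 [ 465.7 -225.2   67.9]
[166 290  56  66 807] [193.6 322.3] [ 362.  -241.4] [71.2 11.5] 25.8 [ 348.5 -253.7   40. ]
[ 252  349  144   57 7846] [323.7 376.9] [ 443.3 -319.6] [ 54.5 115. ] 72.4 [ 471.3 -202.6  223.8]
60 [[475.8, -76.8, 20.0], [480.1, -78.0, 20.0], [535.9, -93.9, 20.0], [542.3, -95.7, 20.0]]
........###############################################################################################...........
150 [[455.4, -137.6, 20.0], [459.9, -139.0, 20.0], [519.6, -156.4, 20.0], [526.5, -158.4, 20.0]]
...........########################################################################################...............
180 [[448.0, -159.9, 20.0], [452.6, -161.3, 20.0], [513.7, -179.3, 20.0], [520.7, -181.4, 20.0]]
............######################################################################################................
```

```bash
python3 -m creep '[{"dx":8,"dy":-40,"dz":0,"yaw":0.7,"jaw":1},{"dx":8,"dy":-40,"dz":0,"yaw":0,"jaw":1},{"dx":0,"dy":0,"dz":0,"yaw":0,"jaw":1},{"dx":8,"dy":30,"dz":0,"yaw":0,"jaw":1},{"dx":8,"dy":30,"dz":0,"yaw":0,"jaw":1},{"dx":8,"dy":25,"dz":0,"yaw":0,"jaw":1},{"dx":0,"dy":0,"dz":0,"yaw":0,"jaw":1}]'; python3 -m creep '[{"dx":0,"dy":0,"dz":0,"yaw":0,"jaw":1}]'
```

```text
t: 20.72
eef_pos: [490.7, -156.9, 184.8]
tool_rot: [178.0, -0.3, 73.8]
ft_force: [0.8, -0.4, -0.2]
grip_width: 49.5
t: 20.8
eef_pos: [491.5, -155.5, 184.7]
tool_rot: [178.0, -0.3, 73.9]
ft_force: [-0.6, 0.3, -0.7]
grip_width: 49.5
```

```bash
python3 -m creep '[{"dx":-4,"dy":-4,"dz":10,"yaw":0.8,"jaw":1},{"dx":0,"dy":-1,"dz":13,"yaw":0,"jaw":1},{"dx":0,"dy":0,"dz":14,"yaw":0,"jaw":1},{"dx":0,"dy":0,"dz":14,"yaw":0,"jaw":1},{"dx":0,"dy":0,"dz":14,"yaw":0,"jaw":1},{"dx":0,"dy":0,"dz":12,"yaw":0,"jaw":1},{"dx":0,"dy":0,"dz":0,"yaw":0,"jaw":1}]'; python3 -m creep '[{"dx":0,"dy":0,"dz":0,"yaw":0,"jaw":1}]'
```

```text
t: 21.38
eef_pos: [483.2, -155.8, 99.1]
tool_rot: [178.1, -0.3, 73.1]
ft_force: [-0.9, 0.2, -1.0]
grip_width: 49.1
t: 21.47
eef_pos: [482.5, -155.7, 98.4]
tool_rot: [178.1, -0.3, 73.1]
ft_force: [0.4, 0.8, 0.9]
grip_width: 49.3
```

```bash
python3 -m creep '[{"dx":-1.5,"dy":4,"dz":5,"yaw":0,"jaw":1},{"dx":0,"dy":0,"dz":0,"yaw":0,"jaw":1},{"dx":0,"dy":0,"dz":0,"yaw":0,"jaw":1}]'; python3 m.py; python3 - <<'E'
from h import *
w=robot.read_camera("wrist"); s=robot.read_camera("side"); c=robot.read_camera("scene")
cv2.imwrite("pics/w.png",w["color"]); crop(s,250,130,400,280,5,"pics/w2.png"); crop(c,310,190,450,330,5,"pics/w3.png")
E
```

```text
t: 21.72
eef_pos: [486.3, -158.8, 94.1]
tool_rot: [178.0, -0.3, 73.1]
ft_force: [0.1, 0.8, -0.1]
grip_width: 49.6
[ 486.32295596 -158.81824262   94.04643642] [178.03378965  -0.30862856  73.05307701]
[ 269  187  102   47 4647] [319.4 209.5] [ 497.2 -118.3] [21.5 45.5] 72.5 [ 497.2 -117.8   67.9]
[  252   349   144    88 10395] [323.2 387.6] [ 469.4 -215.1] [56.  74.6] 71.7 [ 479.7 -160.5  132.4]
[ 150  438   45   42 1150] [177.6 462.8] [ 375.3 -229.5] [30.6 25. ] 68.6 [ 367.2 -248.8   52. ]
```

View pics/w.png

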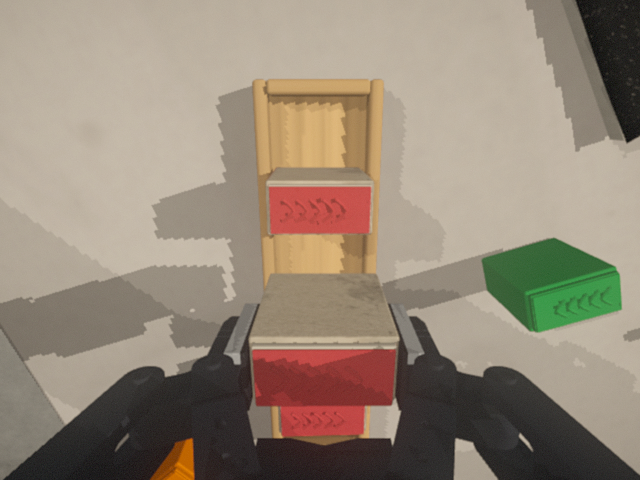

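View pics/w2.png

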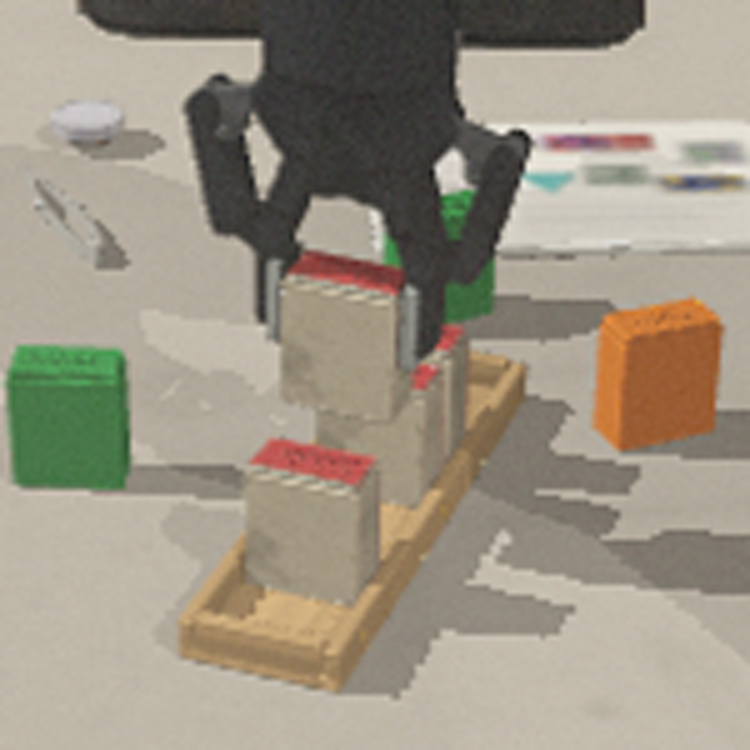

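View pics/w3.png

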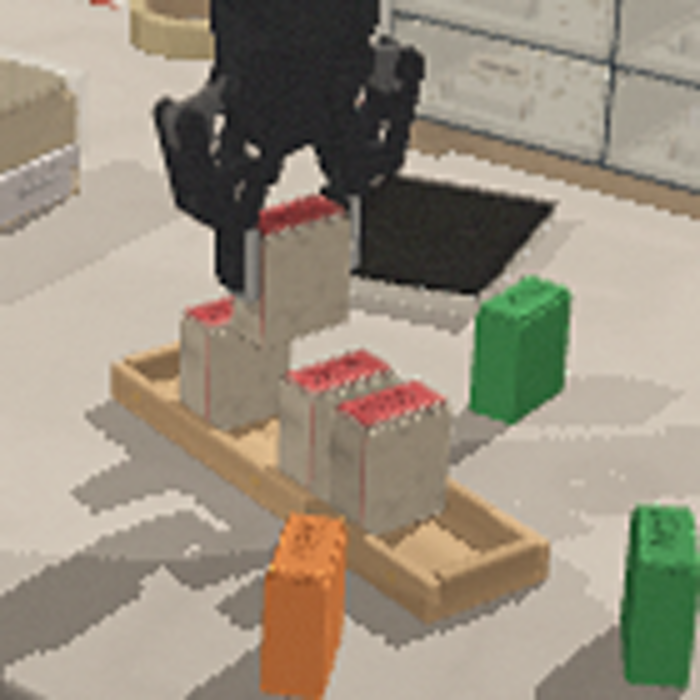

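```bash
python3 - <<'E'
from h import *
s=robot.read_camera("side"); o=robot.get_obs()
a=onz(s,306.4,210.4,71.7);b=onz(s,329.6,214,71.7); m=(a+b)/2; print(a,b,m,np.hypot(*(a-b)[:2]), "centre",m[:2]-13*np.array([.29,.957]), o["eef_pos"])
# left stamp bottom-ish reference: its top front edge at z~66 vs known
E
```

```text
[ 512.2 -150.9   71.7] [ 463.9 -139.6   71.7] [ 488.05 -145.25   71.7 ] 49.604233690280985 centre [ 484.28  -157.691] [ 486.21206988 -158.62285132   93.9733913 ]
```

```bash
python3 -m creep '[{"dx":0,"dy":0.7,"dz":8,"yaw":0,"jaw":1},{"dx":0,"dy":0,"dz":12,"yaw":0,"jaw":1},{"dx":0,"dy":0,"dz":12,"yaw":0,"jaw":1},{"dx":0,"dy":0,"dz":7,"yaw":0,"jaw":1},{"dx":0,"dy":0,"dz":0,"yaw":0,"jaw":1},{"dx":0,"dy":0,"dz":0,"yaw":0,"jaw":1}]'; python3 - <<'E'
from h import *
s=robot.read_camera("side"); c=robot.read_camera("scene");o=robot.get_obs(); print(o["eef_pos"],o["tool_rot"],o["ft_force"])
crop(s,280,160,360,280,6,"pics/x2.png"); crop(c,320,220,420,320,7,"pics/x3.png")
E
```

```text
t: 22.47
eef_pos: [487.9, -158.8, 49.8]
tool_rot: [178.1, -0.3, 73.1]
ft_force: [0.2, -1.3, -0.6]
grip_width: 49.2
[ 488.13448715 -158.83813454   50.4412833 ] [178.0652027   -0.31476876  73.07328507] [-0.3452187  -0.51309948 -0.12244286]
```

View pics/x2.png

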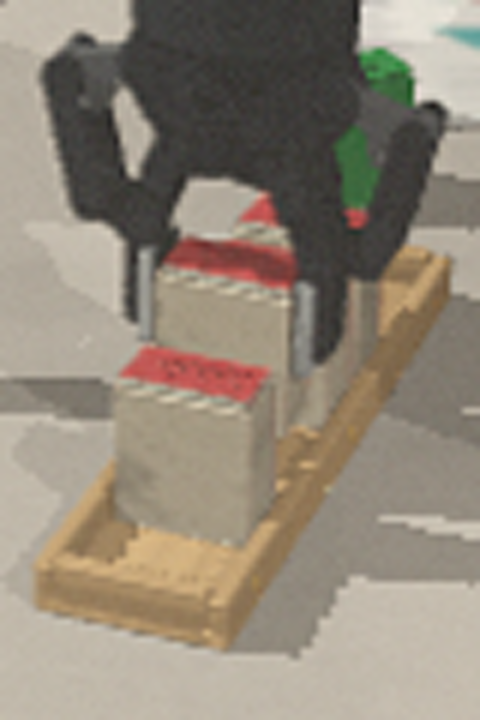

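View pics/x3.png

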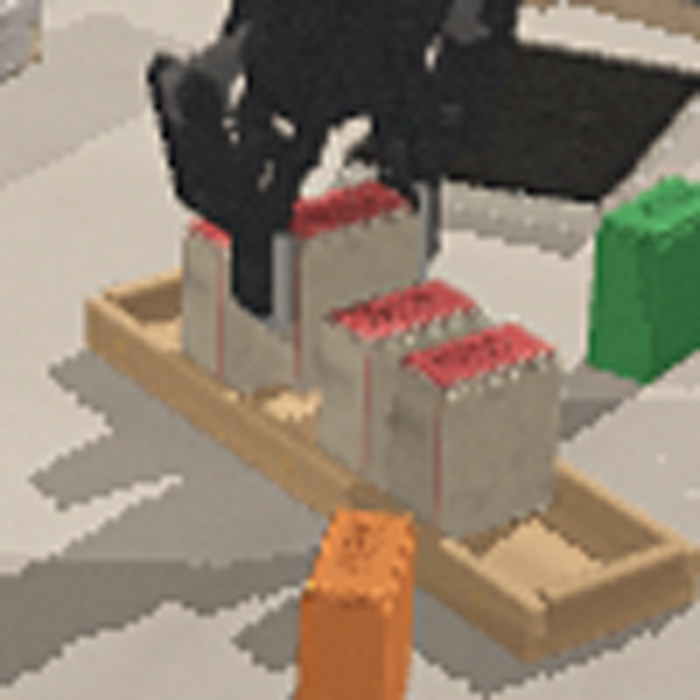

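```bash
python3 -m creep '[{"dx":0,"dy":-1.8,"dz":3,"yaw":0,"jaw":1},{"dx":0,"dy":0,"dz":0,"yaw":0,"jaw":1}]'; python3 -m creep '[{"dx":0,"dy":0,"dz":4,"yaw":0,"jaw":1}]'; python3 -m creep '[{"dx":0,"dy":0,"dz":3,"yaw":0,"jaw":1}]'; python3 -m creep '[{"dx":0,"dy":0,"dz":2.5,"yaw":0,"jaw":1}]'
```

```text
t: 22.73
eef_pos: [486.7, -158.5, 47.8]
tool_rot: [178.0, -0.3, 73.1]
ft_force: [-0.3, -0.0, -0.9]
grip_width: 48.9
t: 22.82
eef_pos: [487.4, -158.7, 44.7]
tool_rot: [177.9, -0.3, 73.1]
ft_force: [0.5, -0.6, 0.3]
grip_width: 49.4
t: 22.9
eef_pos: [487.5, -158.7, 41.6]
tool_rot: [177.9, -0.3, 73.1]
ft_force: [0.3, 0.4, -0.5]
grip_width: 49.9
t: 22.98
eef_pos: [487.6, -158.7, 38.9]
tool_rot: [177.9, -0.3, 73.1]
ft_force: [0.5, 0.5, 0.9]
grip_width: 49.4
```

```bash
python3 -m creep '[{"dx":0,"dy":-0.5,"dz":3,"yaw":0,"jaw":1}]'; python3 -m creep '[{"dx":0,"dy":-0.3,"dz":2,"yaw":0,"jaw":1}]'; python3 -m creep '[{"dx":0,"dy":-0.3,"dz":1.5,"yaw":0,"jaw":1}]'; python3 -m creep '[{"dx":0,"dy":-0.3,"dz":1,"yaw":0,"jaw":1}]'
```

```text
t: 23.07
eef_pos: [487.4, -158.6, 35.8]
tool_rot: [177.9, -0.3, 73.1]
ft_force: [0.2, -0.1, -1.0]
grip_width: 49.3
t: 23.15
eef_pos: [487.1, -158.5, 33.2]
tool_rot: [177.9, -0.3, 73.1]
ft_force: [-1.6, 0.3, -1.0]
grip_width: 49.2
t: 23.23
eef_pos: [486.7, -158.4, 31.4]
tool_rot: [177.9, -0.3, 73.1]
ft_force: [0.2, -0.4, -0.5]
grip_width: 49.6
t: 23.32
eef_pos: [486.4, -158.3, 30.0]
tool_rot: [177.9, -0.3, 73.1]
ft_force: [2.2, 0.4, 7.2]
grip_width: 49.2
```

The foot touches the rail floor at TCP 30.0, as predicted. Releasing gently.

```bash
python3 -m creep '[{"dx":0,"dy":0,"dz":0.3,"yaw":0,"jaw":0.2},{"dx":0,"dy":0,"dz":0,"yaw":0,"jaw":-0.1},{"dx":0,"dy":0,"dz":0,"yaw":0,"jaw":-0.5},{"dx":0,"dy":0,"dz":0,"yaw":0,"jaw":-1},{"dx":0,"dy":0,"dz":0,"yaw":0,"jaw":-1},{"dx":0,"dy":0,"dz":0,"yaw":0,"jaw":-1}]' 20; python3 - <<'E'
from h import *
s=robot.read_camera("side"); c=robot.read_camera("scene");o=robot.get_obs(); print(o["eef_pos"],o["grip_width"],o["ft_force"])
crop(s,280,160,360,280,6,"pics/y2.png"); crop(c,320,220,420,320,7,"pics/y3.png")
E
```

```text
t: 23.82
eef_pos: [486.7, -158.4, 30.3]
tool_rot: [177.9, -0.3, 73.1]
ft_force: [-0.4, 0.2, 0.6]
grip_width: 85.5
[ 486.67450493 -158.37321442   30.28256539] 85.38676526311735 [-0.49025675 -0.44737157 -0.13439613]
```

View pics/y2.png

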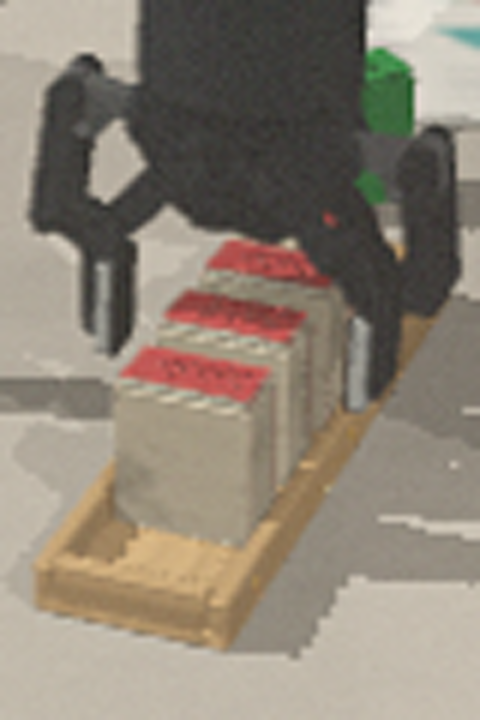

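View pics/y3.png

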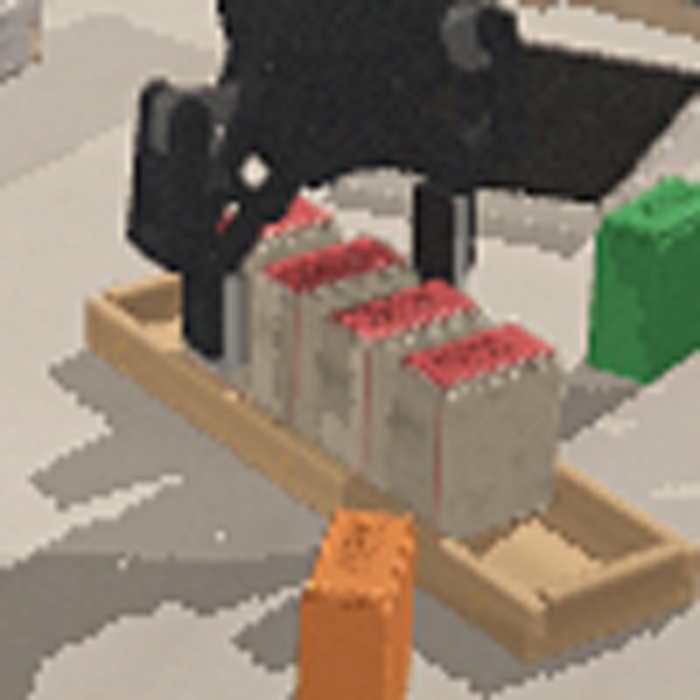

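All four stamps stand in the rail. I'll rise straight up and back off to the viewpoint for a final check.

```bash
python3 -m creep '[{"dx":0,"dy":0,"dz":-8,"yaw":0,"jaw":-1},{"dx":0,"dy":0,"dz":-15,"yaw":0,"jaw":-1},{"dx":0,"dy":0,"dz":-25,"yaw":0,"jaw":-1},{"dx":0,"dy":0,"dz":-35,"yaw":0,"jaw":-1},{"dx":0,"dy":0,"dz":-35,"yaw":0,"jaw":-1},{"dx":-15,"dy":0,"dz":-30,"yaw":0,"jaw":-1},{"dx":-20,"dy":0,"dz":0,"yaw":0,"jaw":-1},{"dx":-25,"dy":0,"dz":0,"yaw":0,"jaw":-1},{"dx":0,"dy":0,"dz":0,"yaw":0,"jaw":-1},{"dx":0,"dy":0,"dz":0,"yaw":0,"jaw":-1}]'; python3 m.py; python3 - <<'E'
from h import *
s=robot.read_camera("side"); w=robot.read_camera("wrist"); c=robot.read_camera("scene")
cv2.imwrite("pics/z.png",w["color"]); cv2.imwrite("pics/z2.png",s["color"]); crop(c,230,180,430,340,4,"pics/z3.png")
P=cloud(s); reg=np.zeros((480,640),bool); reg[285:370,165:375]=True
m=reg&(P[...,2]>81)&(P[...,2]<95); print("lip",np.percentile(P[m],[2,50,98],axis=0).round(1).tolist())
E
```

```text
t: 24.75
eef_pos: [461.6, -216.1, 191.1]
tool_rot: [177.8, -0.2, 73.2]
ft_force: [-0.4, 0.0, -0.2]
grip_width: 85.7
[ 461.69272405 -215.94592161  191.01932458] [177.75523927  -0.2112966   73.204285  ]
[ 290   65   72   37 2568] [325.6  83. ] [ 497.1 -118.6] [21.6 45.8] 73.3 [ 496.9 -118.5   67.8]
[ 294  131   68   34 2174] [327.1 147.4] [ 486.5 -157.7] [21.9 45.6] 72.9 [ 486.2 -157.4   67.9]
[ 294  190   65   31 1912] [325.7 205. ] [ 474.  -195.4] [21.8 45.5] 72.6 [ 473.8 -195.3   67.9]
[ 296  241   62   28 1673] [326.4 254. ] [ 463.7 -231.4] [21.3 45.4] 72.3 [ 464.  -230.7   67.9]
[ 180  274   68   66 1256] [220.4 299.1] [ 368.5 -249.5] [61.1 30. ] 28.9 [ 369.  -253.5   34. ]
lip [[406.1, 204.3, 81.2], [533.0, 209.8, 83.6], [669.7, 213.5, 85.5]]
```

View pics/z.png

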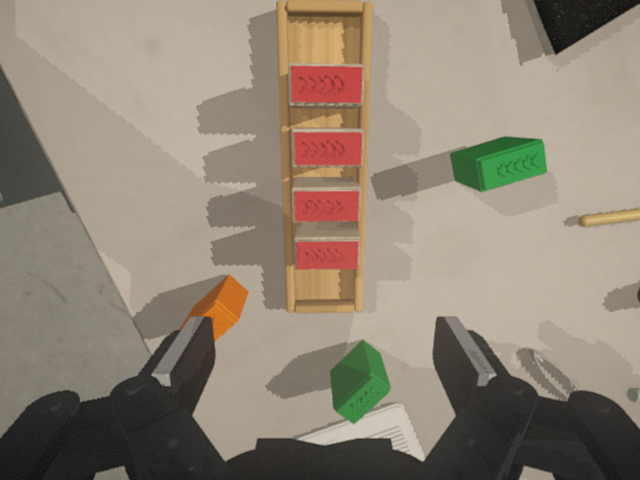

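View pics/z2.png

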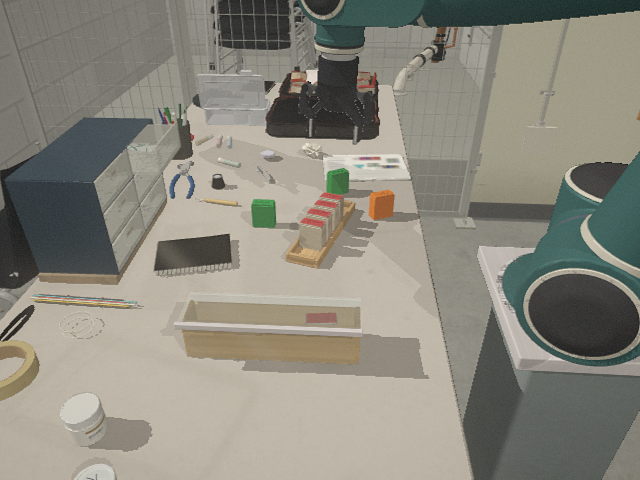

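View pics/z3.png

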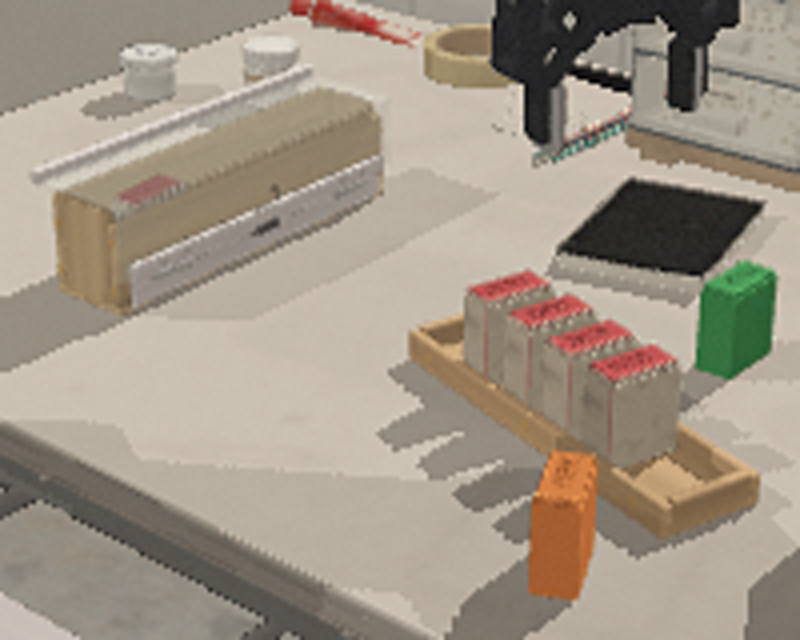

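The new stamp is at (486.5,-157.7) with its top at 67.9 mm, level with its neighbours, and they haven't moved. The lip is back at its shut height and the box stamp is in place. Handing in.

```bash
python3 -c "
from workcell import robot
print(robot.hand_in())"
```

```text
the job is handed in; nothing more can be done
None
```

The slumped stamp now stands upright, rubber face up, in the rail gap. The hood is shut again, and I handed the job in at about 25 s of the 48 s allowed.

**How it went:**
- I pushed the hood open to the right with the sides of the fingers, to about 1.4–1.5 rad, and let it lean on the fingers while I gripped the stamp by its top.
- I lifted the stamp out and eased the hood back down with it.
- The hand could not lean in this interface, so I stood the stamp upright on open table beside the box, regripped it, and set it on the rail floor. That stop on the table was not in your instructions.

**Last checks:**
- The stamp's top is at 67.9 mm, level with its neighbours, and its centre (486.5, -157.7) is within 1 mm of the gap's middle.
- The left and right rail stamps moved less than 0.5 mm. The end stamp was only roughly measured beforehand, but shows no visible shift.
- The hood lip is back at its shut position. The box stamp and the green and orange blocks look untouched, and the hand is clear of everything.

**Did not go cleanly:**
- The gripper body touched the lip once, at about 8 N.
- My first press on the table tipped the stamp from 20° to about 25°, so I dragged it upright, with up to about 38 N vertical (about 43 N in all) at the wrist.
- The hand's tilt drifted up to 4° and was still about 2° when I placed the stamp.
- The side camera put the held stamp about 2 mm from the wrist-camera estimate. It still went into the lane without touching the strips.

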